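# Fit the stop sleeve and hold a valve plate flush on the sloped lap table

## Task

Push the tall bronze stop sleeve fully home on the spigot in front of the tilted lap table and let go of it. Then take the valve plate by its grip block, lay it flush on the sloped table face, square and centred, with its lower long edge against the sleeve, and press it down with about 12 N. Finish while still holding it gripped and pressed there; do not change the table's set tilt, and leave the other things on the bench alone.

Things in the scene. Friction and masses are not known exactly. Their poses are not given: they have to be found in the camera images.
- stop_sleeve: Plain bronze tube standing upright on the bench, outside diameter 36, bore 22.4, height 50 mm, 0.2 to 0.35 kg. Origin: centre of its underside; z along its axis. The flat, wider bronze ring (72 mm across, 16 mm high) is not it.
- spigot_foot (a point): Foot of the upright steel spigot (19 mm diameter, 40 mm high, top 4 mm tapered), on the lap stage's 16 mm thick base plate, so 16 mm above the bench. Axes: z up, x level towards the lap table's uphill end, y level along the hinge. The sleeve is home with its underside on the base plate here. The stage (200 x 130 mm) is fixed, placed and turned anew each time.
- lap_table: Flat steel lap table, 125 (x) by 110 (y) by 12 mm, hinged at its lower edge and clamped at a slope of 0.20 to 0.42 rad, new each time, rising away from the spigot; hand forces do not move it. Origin: middle of the lower edge of its upper face, 40 mm above the bench, 23 mm behind the spigot's axis; x uphill in the face, y along the edge, z out of the face.
- table_top_edge (a point): Middle of the upper edge of the lap table's face, 125 mm uphill from its lower edge; it shows whether the table's tilt has been changed.
- valve_plate: Rectangular steel plate, 70 (x) by 90 (y) by 8 mm, flat on the bench, 0.34 to 0.5 kg, with an aluminium grip block on its middle: 26 mm along x, 18 along y, its top 50 mm above the plate's underside. Origin: centre of underside; z out of the top. Either long edge may be the lower. Against the sleeve, its origin is 31 to 34 mm uphill of the table's lower edge.
- reject_plate: Bystander: rejected valve plate of the same size without a grip block. Origin: centre of underside.
- lap_ring: Bystander: flat bronze lap ring, 72 mm across, 16 mm high, lying flat. Origin: centre of underside.
- plug_gauge: Bystander: plug gauge lying on the bench, about 115 mm long, 22 mm thick, along its x. Origin: under its middle.
- reed_tray: Bystander: grey plastic reed tray, 80 x 200 x 30 mm. Origin: centre of underside.
- oil_bottle: Bystander: white bottle, 56 mm across, 150 mm high. Origin: centre of underside.
- gauge_block: Bystander: steel block 75 x 30 x 20 mm. Origin: centre of underside.

How it is judged:
By the outcome, as a careful person would: the job done as asked, in the order asked, and still so for the second after the job is handed in, while the arm keeps its last pose, push and grip.
It also fails if it takes over 61 s, if anything falls off the work surface, if the arm or the gripper's body presses on something with over 40 N, if the wrist force passes 120 N, or if a joint passes its speed limit or range.

## Robot

A 6-joint arm with a two-finger parallel gripper is mounted at the origin on the work surface. World frame = base frame: x ahead of the robot, y to its left, z up, the work surface at z = 0. Lengths are in m, angles in rad, forces in N, time in s.
With the tool pointing down it reaches from about 0.325 to 0.775 m from the base axis. Payload 5.5 kg.
Tool frame: the origin (TCP) lies at the very end of the fingers, on their centre line; the grasp point (between the pads) lies 19 mm behind it; z points along the fingers, y is the line along which they close (so a half turn about z gives the same grasp; the last joint's range is limited). The gripper opens to 85 mm and grips with 20 to 120 N. Pads are 22 mm wide; open, the fingers measure 114 mm over their backs; the gripper's body (76 mm by 85 mm) begins 54 mm behind the grasp point. The pads swing forward as they close: fully open they stand 13 mm farther back than shut.
Start: joints at [-1.236, 0.091, 1.231, -0, 1.82, -0.057], TCP at [0.229, -0.555, 0.231] pointing down, gripper open.
Joint ranges: [-2.87, 2.87], [-0.86, 2.18], [0.17, 2.46], [-1.51, 4.65], [0.06, 2.69], [-2.65, 2.65]. Speed limits (rad/s): [2.57, 2.57, 3.01, 3.14, 3.14, 3.14].

## Interface

Orientations are given as a unit quaternion [x, y, z, w].
In Python, from station import bot, capture, calibration gives the robot as it stands. The module is installed in compiled form; this text tells all that it offers.
- The arm moves only by the tool step_arm, never from a script. Its argument "moves" is a list of rows, each an object with "linear": the shift along the tool's x, y, z scaled (see below), a list of three; "twist": the turn, a rotation vector about the tool's x, y, z scaled (see below), a list of three. In form: [{"linear": [x, y, z], "twist": [wx, wy, wz]}, ...]. A call has 1 to 20 rows; each row shifts and turns the commanded pose from where the row before left it, along the tool's axes as they then stand; what a row does not reach is not made up. The controller multiplies each number of a shift by 0.8 m and each number of a turn by 90 degrees. A row lasts 1/12 s, in which the tool goes at most 41.7 mm and 7.16 degrees, less where a joint would pass 70% of its speed; a pose out of reach is approached as far as the arm can. A call with a number of a shift or a turn outside -1 to 1 is refused whole. A call with a gripper value outside its range is refused whole. "gripper" is the opening in per cent of the stroke, from 0 (shut) to 100 (fully open), set as the call begins (left out, the last holds). The fingers move at their own pace and stop on an object; the grip force is fixed at half the most. Time passes only in rows, so rows that do not move let the fingers close. It gives the time, the measured TCP pose, the force, the opening and the grip force at its end, in the units of the state.
- bot.sense(): the state, without advancing time (a new reading comes with each control period).
- capture(name): name is "scene" or "top" or "wrist"; returns the picture (480x640x3 uint8, red, green, blue); there is no depth.
- calibration(name): a dict with "fovy" (degrees; the focal length in pixels is half the picture's height over the tangent of half this angle, whatever the lens; pixels are square), "cx", "cy" (the principal point, pixels), "pose" (4x4, takes a point from camera to world coordinates). Camera axes: x right, y down, z forward; pixel columns grow to the right and rows downward; lengths in m; the calibration is good to about 2 mm. A picture is of the moment at which its call begins: read the wrist's pose just before it. calibration takes no time and is no camera call; for the wrist camera it gives the pose at the moment of the call.
- bot.hand_in(): hands the job in; it is judged then, once.
The state is a dict: "time": time; "q": joint angles; "joint_velocities": joint speeds; "joint_torque": joint torques, N m; "eef_pos": TCP position; "orientation": TCP orientation; "force": force on the tool from outside, world axes, zero at the start; "moment": the same for the moment, N m; "width": finger opening in m; "finger_force": force on a finger pad.
Only numpy, scipy, OpenCV 4.12 (cv2) and the standard library are available. Lean on these libraries where they do the work, as an engineer would, in place of code of your own. Each camera call takes 0.05 s, during which the arm holds its last target. There are 200 camera calls.

## Working session

There is one attempt and no reset: what is moved stays moved. The work goes in short steps, Python scripts to look and compute and a tool call to move; the robot and the scene stay as the last step left them, time stands still between calls to the robot, and variables do not carry over. Pictures are saved under pics/ and viewed, at most 10 in all, crops included, and the job is handed in when it is done.

Besides the shell and the picture viewer there is one more tool, called after "Request:" by a JSON object that holds its "api" and its "payload", one argument or row to a line. step_arm: Moves the arm, as the interface text tells. Shifts and turns lie within -1 to 1; 1 stands for 0.8 m of shift or 90 degrees of turn. Its arguments: {"type":"object","properties":{"moves":{"type":"array","items":{"type":"object","properties":{"linear":{"type":"array","items":{"type":"number"}},"twist":{"type":"array","items":{"type":"number"}}}}},"gripper":{"type":"number"}},"required":["moves"]}

```bash
mkdir -p pics
python3 - <<'E'
from station import bot,capture,calibration
import cv2,numpy as np
for n in("scene","top"):
    cv2.imwrite(f"pics/{n}.png",capture(n)[:,:,::-1]); c=calibration(n); print(n,c["fovy"],c["cx"],c["cy"],np.round(c["pose"],4).tolist(), [k for k in c])
c=calibration("wrist");print(c["fovy"],c["cx"],c["cy"],np.round(c["pose"],4).tolist())
s=bot.sense();print(s)
E
```

```text
scene 45.62454555086499 320.9962104429712 243.8508190802472 [[-0.8629, 0.4125, -0.292, 0.9626], [0.5052, 0.7176, -0.4794, 0.646], [0.0118, -0.5612, -0.8276, 1.1149], [0.0, 0.0, 0.0, 1.0]] ['fovy', 'cx', 'cy', 'pose']
top 45.09247794439343 315.26188152079476 237.92521596761893 [[0.0219, -0.9892, 0.1453, 0.3884], [-0.9994, -0.0257, -0.0247, 0.058], [0.0281, -0.1446, -0.9891, 1.3897], [0.0, 0.0, 0.0, 1.0]] ['fovy', 'cx', 'cy', 'pose']
63.20671003145078 317.1788002765888 232.43915926753812 [[0.3814, -0.8803, -0.2821, 0.3002], [-0.9244, -0.3639, -0.114, -0.5255], [-0.0023, 0.3042, -0.9526, 0.3725], [0.0, 0.0, 0.0, 1.0]]
{'time': 0.1, 'q': array([-1.23566192e+00,  9.17924853e-02,  1.23179084e+00,  4.07523970e-06,
        1.81979328e+00, -5.67164677e-02]), 'joint_velocities': array([ 9.12202781e-06, -2.33339760e-03, -3.02753595e-03,  5.28857571e-04,
       -9.87436366e-04,  1.04605348e-03]), 'joint_torque': array([ 2.89614291e-03, -4.60216677e+01, -4.19218755e+01, -1.59185806e-04,
        1.06876765e-02, -6.97658038e-07]), 'eef_pos': array([ 0.22904559, -0.55428307,  0.23024427]), 'orientation': array([ 9.80867443e-01,  1.94674766e-01, -1.21813873e-04, -8.83618285e-04]), 'force': array([ 0.18544974, -0.82017022,  0.63096198]), 'moment': array([-0.00177397,  0.00561327, -0.00664231]), 'finger_force': 0.0, 'width': 0.08561461889216333}
```

View pics/top.png

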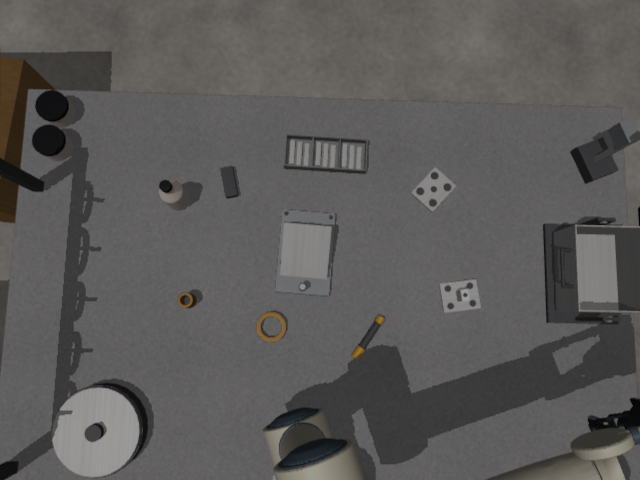

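View pics/scene.png

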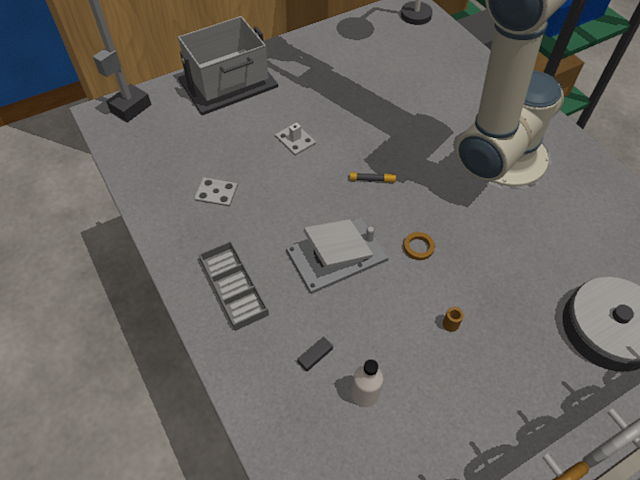

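The top view shows the sleeve at (186,300), spigot (304,286), table face around (306,250), valve plate with its block (461,296), and ring (271,327). The scene view agrees: the table rises away from the robot.

```bash
cat > lib.py <<'E'
from station import bot,capture,calibration
import cv2,numpy as np
from scipy.spatial.transform import Rotation as R
def ray(cal,uv):
    f=240/np.tan(np.radians(cal["fovy"]/2)); P=np.array(cal["pose"])
    d=P[:3,:3]@np.array([(uv[0]-cal["cx"])/f,(uv[1]-cal["cy"])/f,1]); return P[:3,3],d
def onz(cal,uv,z):
    o,d=ray(cal,uv); return o+d*(z-o[2])/d[2]
def proj(cal,p):
    f=240/np.tan(np.radians(cal["fovy"]/2)); P=np.array(cal["pose"])
    c=P[:3,:3].T@(np.array(p)-P[:3,3]); return c[:2]/c[2]*f+[cal["cx"],cal["cy"]]
def tri(c1,u1,c2,u2):
    (o1,d1),(o2,d2)=ray(c1,u1),ray(c2,u2)
    t=np.linalg.lstsq(np.c_[d1,-d2],o2-o1,rcond=None)[0]
    a,b=o1+d1*t[0],o2+d2*t[1]; return (a+b)/2,np.linalg.norm(a-b)
def go(pos,Rt,s=None):
    "total tool-frame shift (m, before turning) and turn (units) from present pose; scaled units"
    s=s or bot.sense(); R0=R.from_quat(s["orientation"])
    l=R0.inv().apply(np.array(pos)-s["eef_pos"]); w=(R0.inv()*Rt).as_rotvec()
    print("lin total units",np.round(l/.8,4),"twist total units",np.round(w/(np.pi/2),4),"min rows",np.linalg.norm(l)/.0417,np.degrees(np.linalg.norm(w))/7.16)
def yawR(yaw):  # tool down, tool x at yaw
    x=np.array([np.cos(yaw),np.sin(yaw),0]);z=np.array([0,0,-1.]);return R.from_matrix(np.c_[x,np.cross(z,x),z])
E
python3 - <<'E'
from lib import *
c=calibration("top")
for n,uv,z in [("sleeve",(186,300),.05),("spigot",(304,286),.056),("block",(463,296),.05),("tblLowL",(279,277),.04),("tblLowR",(328,280),.04),("tblTop",(310,215),.08),("stageBL",(277,293),.016),("stageBR",(329,296),.016),("stageTL",(283,209),.016),("stageTR",(337,212),.016)]:
    print(n,np.round(onz(c,uv,z),4))
p=[onz(c,u,.016) for u in((277,293),(329,296),(283,209),(337,212))]
d=(p[2]+p[3]-p[0]-p[1]);yaw=np.arctan2(d[1],d[0]);print("yaw",yaw)
s=onz(c,(186,300),.05)
go([s[0],s[1],.2],yawR(yaw))
E
```

```text
sleeve [0.4337 0.3178 0.05  ]
spigot [0.4717 0.0483 0.056 ]
block [ 0.4576 -0.322   0.05  ]
tblLowL [0.4923 0.107  0.04  ]
tblLowR [ 0.4881 -0.0076  0.04  ]
tblTop [0.6338 0.0387 0.08  ]
stageBL [0.4562 0.1114 0.016 ]
stageBR [ 0.452  -0.0118  0.016 ]
stageTL [0.6588 0.1033 0.016 ]
stageTR [ 0.655  -0.0275  0.016 ]
yaw -0.05854524731927637
lin total units [ 0.6527 -0.9097  0.0395] twist total units [-1.100e-03  2.000e-04  2.867e-01] min rows 21.49430229183894 3.6041974160526635
```

Request:
{"api": "step_arm", "payload": {
  "moves": [
    {"linear":[0.0375,-0.0159,0],"twist":[0,0,0]},
    {"linear":[0.0375,-0.0159,0],"twist":[0,0,0]},
    {"linear":[0.0375,-0.0159,0],"twist":[0,0,0]},
    {"linear":[0.0375,-0.0159,0],"twist":[0,0,0]},
    {"linear":[0.0375,-0.0159,0],"twist":[0,0,0]},
    {"linear":[0.0375,-0.0159,0],"twist":[0,0,0]},
    {"linear":[0.0375,-0.0159,0],"twist":[0,0,0]},
    {"linear":[0.0375,-0.0159,0],"twist":[0,0,0]},
    {"linear":[0.0375,-0.0159,0],"twist":[0,0,0]},
    {"linear":[0.0375,-0.0159,0],"twist":[0,0,0]},
    {"linear":[0,0,0],"twist":[0,0,0.0573]},
    {"linear":[0,0,0],"twist":[0,0,0.0573]},
    {"linear":[0,0,0],"twist":[0,0,0.0573]},
    {"linear":[0,0,0],"twist":[0,0,0.0573]},
    {"linear":[0,0,0],"twist":[0,0,0.0573]},
    {"linear":[0,0,0],"twist":[0,0,0]},
    {"linear":[0,0,0],"twist":[0,0,0]}
  ]
}}

```text
time: 1.52
eef_pos: [0.4577, -0.3224, 0.2308]
orientation: [1.0, -0.028, -0.0, -0.0]
force: [-0.3, 0.8, 0.1]
width: 0.0855
finger_force: 0.0
```

Run:
```python
from lib import *
import pickle
s=bot.sense();c=calibration("wrist");im=capture("wrist");cv2.imwrite("pics/w1.png",im[:,:,::-1]);pickle.dump((c,s),open("w1.pkl","wb"))
print(s["eef_pos"],s["orientation"],s["q"],s["time"])
```

```text
[ 0.4577113  -0.32236209  0.23083286] [ 9.99613980e-01 -2.77800310e-02 -3.26445757e-04 -2.33235487e-04] [-6.74356825e-01 -1.67069959e-02  1.34193134e+00 -2.16770484e-05
  1.81717045e+00  9.52001438e-01] 1.5167
```

View pics/w1.png

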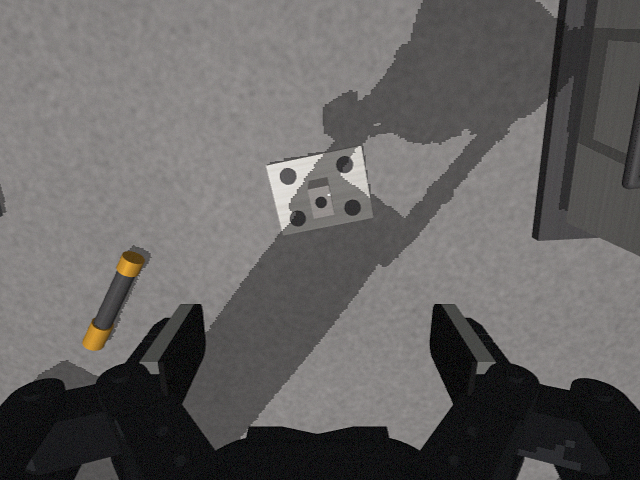

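Wrist view: plate corners at (267,164), (362,145), (373,215), (283,236), block about (321,198). Now on to the stage.

Request:
{"api": "step_arm", "payload": {
  "moves": [
    {"linear":[0.0024,-0.0422,0]},
    {"linear":[0.0024,-0.0422,0]},
    {"linear":[0.0024,-0.0422,0]},
    {"linear":[0.0024,-0.0422,0]},
    {"linear":[0.0024,-0.0422,0]},
    {"linear":[0.0024,-0.0422,0]},
    {"linear":[0.0024,-0.0422,0]},
    {"linear":[0.0024,-0.0422,0]},
    {"linear":[0.0024,-0.0422,0]},
    {"linear":[0.0024,-0.0422,0]},
    {"linear":[0.0024,-0.0422,0]},
    {"linear":[0,0,0]},
    {"linear":[0,0,0]}
  ]
}}

```text
$.moves[0]: bad value
```

Run:
```python
from lib import *
import pickle
s=bot.sense();c=calibration("wrist");im=capture("wrist");cv2.imwrite("pics/w2.png",im[:,:,::-1]);pickle.dump((c,s),open("w2.pkl","wb"))
print(s["eef_pos"],s["orientation"],s["q"],s["time"])
c1,_=pickle.load(open("w1.pkl","rb"))
for pts in([(267,164),(362,145),(373,215),(283,236)],[(288,176),(345,164),(353,207),(298,218)]):
    p=np.array([onz(c1,u,.008) for u in pts]);m=p.mean(0);l=(p[1]+p[2]-p[0]-p[3])/2;w=(p[0]+p[1]-p[2]-p[3])/2
    print(m,np.linalg.norm(l),np.linalg.norm(w),np.arctan2(l[1],l[0])+np.pi/2,np.arctan2(w[1],w[0]))
print(onz(c1,(321,184),.05))
```

```text
[ 0.45771716 -0.3223787   0.23088328] [ 9.99615839e-01 -2.77138033e-02 -2.65037983e-04 -2.23715268e-04] [-6.74409283e-01 -1.67616833e-02  1.34189618e+00  3.88622770e-05
  1.81715080e+00  9.51831215e-01] 1.5667
[ 0.45896393 -0.32657934  0.008     ] 0.08988071903132591 0.06970922538068762 0.16130820713659633 0.13140640895082364
[ 0.45843633 -0.32643531  0.008     ] 0.05433934235673374 0.04194687175444791 0.14971862188897567 0.15251650694126814
[ 0.47368906 -0.32693446  0.05      ]
```

View pics/w2.png

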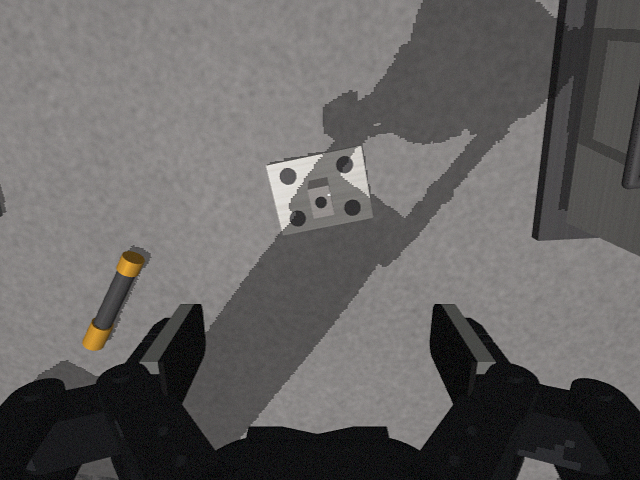

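Same view as before (rows need a twist entry, so that move was refused). Plate is at (0.4587, -0.3265), yaw 0.15.

Request:
{"api": "step_arm", "payload": {
  "moves": [
    {"linear":[0.0024,-0.0422,0],"twist":[0,0,0]},
    {"linear":[0.0024,-0.0422,0],"twist":[0,0,0]},
    {"linear":[0.0024,-0.0422,0],"twist":[0,0,0]},
    {"linear":[0.0024,-0.0422,0],"twist":[0,0,0]},
    {"linear":[0.0024,-0.0422,0],"twist":[0,0,0]},
    {"linear":[0.0024,-0.0422,0],"twist":[0,0,0]},
    {"linear":[0.0024,-0.0422,0],"twist":[0,0,0]},
    {"linear":[0.0024,-0.0422,0],"twist":[0,0,0]},
    {"linear":[0.0024,-0.0422,0],"twist":[0,0,0]},
    {"linear":[0.0024,-0.0422,0],"twist":[0,0,0]},
    {"linear":[0.0024,-0.0422,0],"twist":[0,0,0]},
    {"linear":[0,0,0],"twist":[0,0,0]},
    {"linear":[0,0,0],"twist":[0,0,0]}
  ]
}}

```text
time: 2.7
eef_pos: [0.5004, 0.0484, 0.2311]
orientation: [1.0, -0.027, -0.0, 0.0]
force: [-0.2, -0.4, -0.2]
width: 0.0859
finger_force: 0.0
```

Run:
```python
from lib import *
import pickle
s=bot.sense();c=calibration("wrist");im=capture("wrist");cv2.imwrite("pics/w3.png",im[:,:,::-1]);pickle.dump((c,s),open("w3.pkl","wb"))
print(s["eef_pos"],s["orientation"],s["q"],s["time"])
```

```text
[0.50040613 0.04843654 0.2311345 ] [ 9.99643526e-01 -2.66980235e-02 -1.60786874e-04  1.04765538e-04] [ 2.89434014e-02 -1.70292706e-01  1.48553745e+00 -1.97761298e-04
  1.82668063e+00  1.65309210e+00] 2.7
```

View pics/w3.png

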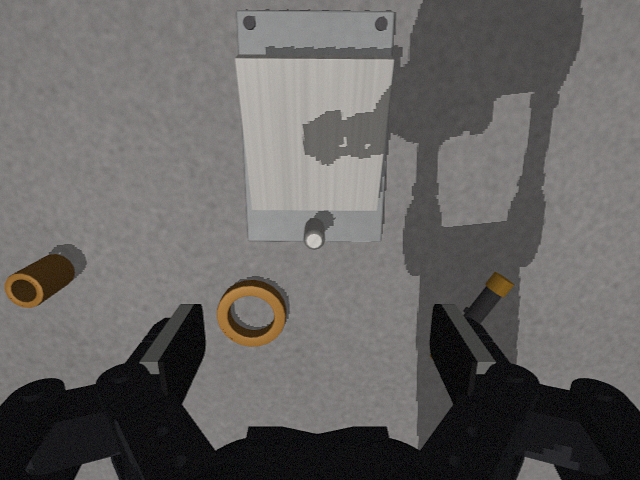

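Wrist view: table face corners (236,58), (394,58), (378,211), (250,211); spigot top (314,241); sleeve mouth (25,291); ring (251,312).

Run:
```python
from lib import *
import pickle
from scipy.optimize import brentq
c,s=pickle.load(open("w3.pkl","rb"));im=cv2.imread("pics/w3.png");g=cv2.cvtColor(im,cv2.COLOR_BGR2GRAY)
k=np.float32([(250,211),(378,211),(236,58),(394,58),(248,241),(381,241)]).reshape(-1,1,2)
k=cv2.cornerSubPix(g,k,(5,5),(-1,-1),(3,50,.01)).reshape(-1,2);print(k)
L=[onz(c,u,.04) for u in k[:2]];print("low",L,np.linalg.norm(L[0]-L[1]))
B=[onz(c,u,.016) for u in k[4:]];print("base",B)
m=np.mean(L,0);e=L[0]-L[1];yaw=np.arctan2(e[1],e[0])-np.pi/2;print("mid",m,"yaw",yaw)
e=B[0]-B[1];print("yawB",np.arctan2(e[1],e[0])-np.pi/2)
st=c; ct=calibration("top")
u=np.array([np.cos(yaw),np.sin(yaw),0])
up=k[2:4].mean(0)
f=lambda t:proj(c,m+.125*(np.cos(t)*u+np.array([0,0,np.sin(t)])))[1]-up[1]
for t in(.2,.3,.4):print(t,f(t))
h=(240/np.tan(np.radians(c["fovy"]/2)))
def wid(t):
    p=m+.125*(np.cos(t)*u+np.array([0,0,np.sin(t)]));y=np.array([-u[1],u[0],0])*.055
    return np.linalg.norm(proj(c,p+y)-proj(c,p-y))-np.linalg.norm(k[2]-k[3])
for t in(.2,.25,.3,.35,.4):print(t,f(t),wid(t))
_,b=cv2.threshold(g[225:255,300:330],200,255,0)
M=cv2.moments(b,True);sp=(300+M["m10"]/M["m00"],225+M["m01"]/M["m00"]);print("spx",sp,M["m00"],"spigot",onz(c,sp,.056), "from mid", (m-onz(c,sp,.056))@u)
```

```text
[[250.       211.      ]
 [378.       211.      ]
 [235.15611   57.41359 ]
 [393.7126    59.203396]
 [247.96074  239.45352 ]
 [380.22565  240.15643 ]]
low [array([0.49386387, 0.10750621, 0.04      ]), array([ 0.48778282, -0.00520181,  0.04      ])] 0.11287194150183916
base [array([0.45967527, 0.11709203, 0.016     ]), array([ 0.45206196, -0.01068395,  0.016     ])]
mid [0.49082334 0.0511522  0.04      ] yaw -0.05390172962161044
yawB -0.05951290809706178
0.2 -2.3333999498278217
0.3 0.307122512891965
0.4 5.1484564764022025
0.2 -2.3333999498278217 -6.936898337730412
0.25 -1.2766630946818225 -3.9998151601339487
0.3 0.307122512891965 -1.0426931071787635
0.35 2.4416150193249564 1.9223156659823815
0.4 5.1484564764022025 4.881770330246809
spx (311.53333333333336, 239.8) 15.0 spigot [0.46959287 0.05434884 0.056     ] from mid 0.02137185710842967
```

Run:
```python
import cv2,numpy as np
im=cv2.imread("pics/w3.png")
a=cv2.resize(im[200:255,280:350],None,fx=8,fy=8,interpolation=0)
cv2.imwrite("pics/c1.png",a)
g=cv2.cvtColor(im,cv2.COLOR_BGR2GRAY).astype(int)
def edge(p,prof): d=np.abs(np.diff(prof));return
for y in(80,120,160,200): print(y,"L",g[y,230:256].tolist(),"R",g[y,376:400].tolist())
for x in(265,280,360,290): print(x,"B",g[202:218,x].tolist(),"T",g[50:64,x].tolist())
```

```text
80 L [129, 127, 125, 125, 124, 128, 128, 148, 180, 179, 176, 177, 179, 177, 182, 174, 175, 175, 177, 177, 178, 177, 176, 175, 178, 176] R [173, 171, 169, 168, 168, 173, 169, 170, 169, 170, 168, 170, 169, 165, 166, 145, 81, 82, 80, 80, 78, 83, 82, 82]
120 L [128, 125, 127, 124, 119, 118, 120, 122, 123, 127, 122, 131, 168, 176, 173, 173, 175, 176, 177, 174, 173, 174, 170, 173, 171, 173] R [101, 99, 98, 102, 103, 105, 103, 104, 96, 100, 95, 82, 74, 81, 78, 79, 74, 76, 78, 80, 77, 83, 80, 82]
160 L [121, 124, 125, 127, 131, 132, 134, 131, 129, 128, 128, 127, 122, 118, 127, 146, 159, 173, 174, 173, 170, 174, 176, 171, 175, 170] R [169, 173, 168, 166, 166, 165, 137, 94, 89, 74, 94, 135, 128, 127, 127, 128, 129, 127, 129, 130, 130, 133, 130, 127]
200 L [126, 122, 125, 123, 124, 124, 122, 126, 128, 131, 132, 127, 131, 131, 131, 120, 131, 149, 155, 147, 156, 162, 173, 168, 170, 174] R [166, 163, 144, 143, 140, 139, 121, 90, 94, 129, 129, 128, 129, 130, 132, 128, 133, 135, 134, 134, 133, 130, 134, 130]
265 B [174, 176, 175, 174, 175, 173, 178, 174, 158, 153, 154, 152, 150, 151, 149, 147] T [132, 131, 132, 135, 110, 85, 89, 92, 137, 182, 175, 177, 179, 176]
280 B [167, 170, 171, 171, 169, 169, 172, 170, 152, 152, 146, 146, 150, 152, 146, 145] T [88, 88, 89, 90, 90, 87, 88, 88, 120, 180, 173, 175, 170, 171]
360 B [168, 171, 165, 172, 171, 166, 170, 171, 162, 138, 138, 141, 143, 138, 139, 142] T [88, 91, 93, 91, 94, 90, 91, 90, 92, 158, 174, 173, 173, 177]
290 B [164, 165, 164, 162, 163, 163, 160, 161, 151, 145, 145, 146, 146, 147, 145, 149] T [90, 88, 88, 89, 91, 89, 92, 86, 114, 183, 178, 177, 176, 177]
```

View pics/c1.png

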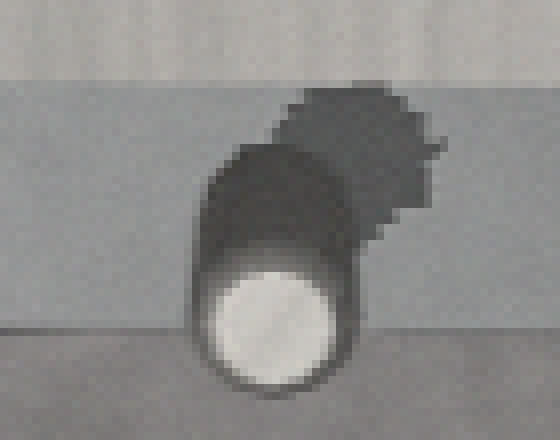

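Crop: spigot's flat top is centred at (313.5,240.4). Face corners from the edge profiles: (250.8,209.6), (376.3,210.4), (234.8,57.9), (393.7,58.9).

Run:
```python
from lib import *
import pickle
c,s=pickle.load(open("w3.pkl","rb"))
k=np.array([(250.8,209.6),(376.3,210.4),(234.8,57.9),(393.7,58.9)])
L=[onz(c,u,.04) for u in k[:2]];m=np.mean(L,0);e=L[0]-L[1];yaw=np.arctan2(e[1],e[0])-np.pi/2
print("low width",np.linalg.norm(e),"mid",m,"yaw",yaw)
from scipy.optimize import least_squares
def pts(v):
    x,y,a,t=v;u=np.array([np.cos(a),np.sin(a),0]);y_=np.array([-u[1],u[0],0]);o=np.array([x,y,.04]);w=np.cos(t)*u+np.array([0,0,np.sin(t)])
    return [o+.055*y_,o-.055*y_,o+.125*w+.055*y_,o+.125*w-.055*y_]
r=least_squares(lambda v:np.ravel([proj(c,p)-q for p,q in zip(pts(v),k)]),[m[0],m[1],yaw,.3])
print("fit",r.x,r.fun.round(2));x,y,a,t=r.x;u=np.array([np.cos(a),np.sin(a),0])
sp=onz(c,(313.5,240.4),.056);print("spigot",sp,"from table",np.array([x,y,0])-.023*u)
hsv=cv2.cvtColor(cv2.imread("pics/w3.png"),cv2.COLOR_BGR2HSV)
b=cv2.inRange(hsv[230:340,0:90],(5,100,110),(25,255,255));M=cv2.findContours(b,0,2)[0];C=max(M,key=cv2.contourArea);E=cv2.fitEllipse(C);print("sleeve",E,onz(c,(E[0][0],E[0][1]+230),.05))
```

```text
low width 0.11057860261251545 mid [0.49175131 0.05147908 0.04      ] yaw -0.06047379972885558
fit [ 0.49164469  0.05133777 -0.06191377  0.32440611] [ 0.5   0.02 -0.17  0.19 -0.23 -0.27 -0.02  0.11]
spigot [0.46895771 0.05269199 0.056     ] from table [0.46868875 0.05276088 0.        ]
sleeve ((23.36753273010254, 60.19888687133789), (30.667049407958984, 40.16225051879883), 120.9682846069336) [0.43317746 0.32030854 0.05      ]
```

Request:
{"api": "step_arm", "payload": {
  "moves": [
    {"linear":[-0.0102,-0.0334,0.0089],"twist":[0,0,0.0005]},
    {"linear":[-0.0102,-0.0334,0.0089],"twist":[0,0,0.0005]},
    {"linear":[-0.0102,-0.0334,0.0089],"twist":[0,0,0.0005]},
    {"linear":[-0.0102,-0.0334,0.0089],"twist":[0,0,0.0005]},
    {"linear":[-0.0102,-0.0334,0.0089],"twist":[0,0,0.0005]},
    {"linear":[-0.0102,-0.0334,0.0089],"twist":[0,0,0.0005]},
    {"linear":[-0.0102,-0.0334,0.0089],"twist":[0,0,0.0005]},
    {"linear":[-0.0102,-0.0334,0.0089],"twist":[0,0,0.0005]},
    {"linear":[-0.0102,-0.0334,0.0089],"twist":[0,0,0.0005]},
    {"linear":[-0.0102,-0.0334,0.0089],"twist":[0,0,0.0005]},
    {"linear":[0,0,0],"twist":[0,0,0]},
    {"linear":[0,0,0],"twist":[0,0,0]}
  ]
}}

```text
time: 3.75
eef_pos: [0.4357, 0.3182, 0.1593]
orientation: [0.999, -0.033, -0.001, 0.001]
force: [-0.5, -1.4, 0.6]
width: 0.0858
finger_force: 0.0
```

Run:
```python
from lib import *
s=bot.sense();c=calibration("wrist");im=capture("wrist");cv2.imwrite("pics/w4.png",im[:,:,::-1])
print(s["q"],s["eef_pos"])
hsv=cv2.cvtColor(im,cv2.COLOR_RGB2HSV)
b=cv2.inRange(hsv,(5,100,110),(25,255,255))
for C in cv2.findContours(b,0,2)[0]:
    if cv2.contourArea(C)>100:
        E=cv2.fitEllipse(C);p=onz(c,E[0],.05);print(E,p)
        if abs(p[1]-.32)<.04: t=p
go([t[0],t[1],.022],yawR(-.061),s)
```

```text
[ 5.68100707e-01 -7.27998658e-02  1.52267214e+00 -6.17571678e-04
  1.69338600e+00  2.20395969e+00] [0.43568502 0.31818238 0.15929283]
((569.56640625, 238.7582244873047), (16.393335342407227, 51.50341033935547), 85.60083770751953) [0.41632398 0.14642477 0.05      ]
((311.93218994140625, 231.49884033203125), (47.46800994873047, 50.33805465698242), 91.39743041992188) [0.43307637 0.32114847 0.05      ]
lin total units [-0.0033 -0.0037  0.1716] twist total units [ 0.0009  0.0006 -0.0026] min rows 3.2937563599776003 0.03602801310966065
```

View pics/w4.png

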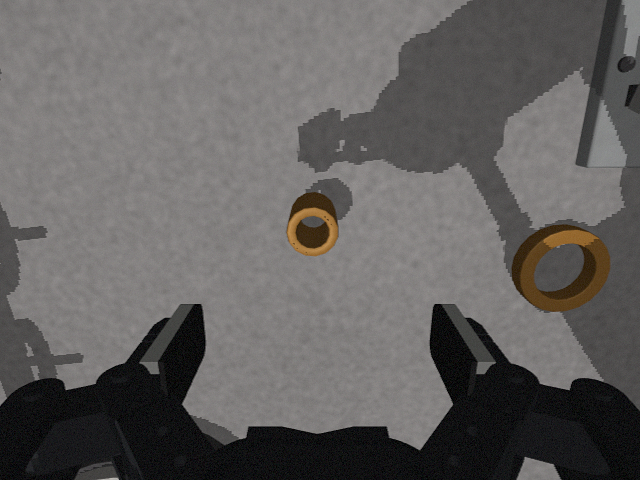

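Sleeve mouth at (312,231.5) → (0.4331, 0.3211); it lies between the open fingers.

Request:
{"api": "step_arm", "payload": {
  "moves": [
    {"linear":[-0.0033,-0.0037,0.0],"twist":[0.0009,0.0006,-0.0026]},
    {"linear":[0,0,0.0249],"twist":[0,0,0]},
    {"linear":[0,0,0.0249],"twist":[0,0,0]},
    {"linear":[0,0,0.0249],"twist":[0,0,0]},
    {"linear":[0,0,0.0249],"twist":[0,0,0]},
    {"linear":[0,0,0.0249],"twist":[0,0,0]},
    {"linear":[0,0,0.0249],"twist":[0,0,0]},
    {"linear":[0,0,0.0249],"twist":[0,0,0]},
    {"linear":[0,0,0],"twist":[0,0,0]},
    {"linear":[0,0,0],"twist":[0,0,0]}
  ]
}}

```text
time: 4.63
eef_pos: [0.4332, 0.3208, 0.0202]
orientation: [0.999, -0.032, -0.0, -0.0]
force: [-0.8, -1.3, 0.7]
width: 0.0853
finger_force: 0.0
```

Request:
{"api": "step_arm", "payload": {
  "gripper": 0,
  "moves": [
    {"linear":[0,0,0],"twist":[0,0,0]},
    {"linear":[0,0,0],"twist":[0,0,0]},
    {"linear":[0,0,0],"twist":[0,0,0]},
    {"linear":[0,0,0],"twist":[0,0,0]},
    {"linear":[0,0,0],"twist":[0,0,0]},
    {"linear":[0,0,0],"twist":[0,0,0]},
    {"linear":[0,0,0],"twist":[0,0,0]},
    {"linear":[0,0,0],"twist":[0,0,0]},
    {"linear":[0,0,0],"twist":[0,0,0]},
    {"linear":[0,0,0],"twist":[0,0,0]},
    {"linear":[0,0,0],"twist":[0,0,0]},
    {"linear":[0,0,0],"twist":[0,0,0]}
  ]
}}

```text
time: 5.63
eef_pos: [0.4341, 0.3225, 0.0223]
orientation: [1.0, -0.031, 0.002, -0.001]
force: [-0.3, -1.0, 5.7]
width: 0.0345
finger_force: 60.0
```

Request:
{"api": "step_arm", "payload": {
  "moves": [
    {"linear":[0,0,-0.0225],"twist":[0,0,0]},
    {"linear":[0,0,-0.0225],"twist":[0,0,0]},
    {"linear":[0,0,-0.0225],"twist":[0,0,0]},
    {"linear":[0,0,-0.0225],"twist":[0,0,0]},
    {"linear":[0,0,-0.0225],"twist":[0,0,0]},
    {"linear":[0,0,-0.0225],"twist":[0,0,0]},
    {"linear":[0,0,0],"twist":[0,0,0]},
    {"linear":[0,0,0],"twist":[0,0,0]}
  ]
}}

```text
time: 6.3
eef_pos: [0.4335, 0.3223, 0.1291]
orientation: [1.0, -0.031, 0.001, -0.001]
force: [-0.3, 0.2, -2.4]
width: 0.0345
finger_force: 60.2
```

Run:
```python
from lib import *
s=bot.sense();c=calibration("wrist");im=capture("wrist");cv2.imwrite("pics/w5.png",im[:,:,::-1])
print(s["eef_pos"],s["force"],s["width"])
hsv=cv2.cvtColor(im,cv2.COLOR_RGB2HSV)
b=cv2.inRange(hsv,(5,100,60),(25,255,255))
for C in cv2.findContours(b,0,2)[0]:
    if cv2.contourArea(C)>100: print(cv2.boundingRect(C),cv2.fitEllipse(C))
R0=R.from_quat(s["orientation"])
print("tcp frame x",R0.apply([1,0,0]),"proj of ring centre if centred",proj(c,s["eef_pos"]+R0.apply([0,0,-.0298])),proj(c,s["eef_pos"]+R0.apply([.01,0,-.0298])))
go([.4688,.0527,s["eef_pos"][2]],yawR(-.061),s)
```

```text
[0.4334754  0.32227255 0.12907451] [-0.26347065  0.20493919 -2.35618797] 0.03453191663316052
(267, 251, 101, 139) ((317.29595947265625, 324.1598205566406), (96.30670166015625, 144.0693817138672), 0.5314899682998657)
(540, 235, 100, 96) ((592.6231079101562, 282.0455017089844), (94.44969177246094, 101.97415924072266), 66.94538879394531)
tcp frame x [ 0.99808241 -0.06185779  0.00226062] proj of ring centre if centred [315.29320194 349.45940951] [315.2343973  323.11886813]
lin total units [ 0.0649  0.3336 -0.0007] twist total units [-0.0015 -0.0014 -0.0006] min rows 6.519835895158811 0.02753073404630026
```

View pics/w5.png

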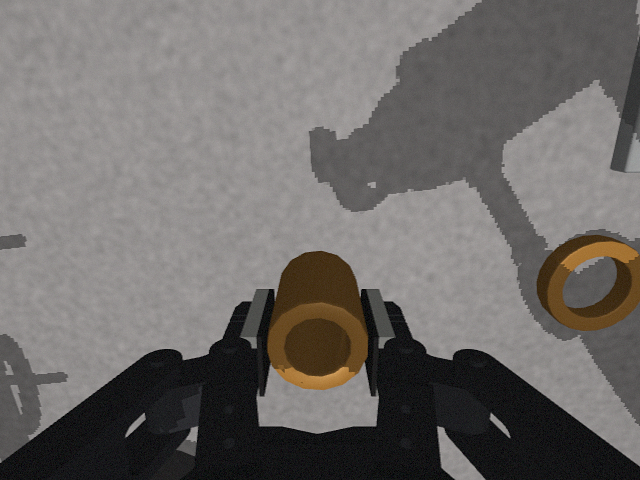

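Sleeve mouth in the hand is centred at (318.5,347), straight in the fingers. Carry it over the spigot.

Request:
{"api": "step_arm", "payload": {
  "moves": [
    {"linear":[0.0071,0.0369,0],"twist":[-0.0001,-0.0001,0]},
    {"linear":[0.0071,0.0369,0],"twist":[-0.0001,-0.0001,0]},
    {"linear":[0.0071,0.0369,0],"twist":[-0.0001,-0.0001,0]},
    {"linear":[0.0071,0.0369,0],"twist":[-0.0001,-0.0001,0]},
    {"linear":[0.0071,0.0369,0],"twist":[-0.0001,-0.0001,0]},
    {"linear":[0.0071,0.0369,0],"twist":[-0.0001,-0.0001,0]},
    {"linear":[0.0071,0.0369,0],"twist":[-0.0001,-0.0001,0]},
    {"linear":[0.0071,0.0369,0],"twist":[-0.0001,-0.0001,0]},
    {"linear":[0.0071,0.0369,0],"twist":[-0.0001,-0.0001,0]},
    {"linear":[0,0,0.02],"twist":[0,0,0]},
    {"linear":[0,0,0.015],"twist":[0,0,0]},
    {"linear":[0,0,0],"twist":[0,0,0]},
    {"linear":[0,0,0],"twist":[0,0,0]}
  ]
}}

```text
time: 7.43
eef_pos: [0.4663, 0.0542, 0.0981]
orientation: [1.0, -0.031, -0.003, -0.0]
force: [0.1, -0.0, -2.6]
width: 0.0346
finger_force: 60.6
```

Run:
```python
from lib import *
s=bot.sense();print(s["eef_pos"],s["force"],R.from_quat(s["orientation"]).as_matrix().round(4).tolist());go([.4680,.0540,.085],yawR(-.061),s)
```

```text
[0.46626518 0.05421276 0.09808036] [ 0.11239905 -0.03350023 -2.60728749] [[0.9981, -0.0611, -0.0051], [-0.0611, -0.9981, 0.0002], [-0.0051, 0.0001, -1.0]]
lin total units [0.0023 0.0001 0.0163] twist total units [ 0.0001  0.0033 -0.0001] min rows 0.31646552333286393 0.04102935082031739
```

Request:
{"api": "step_arm", "payload": {
  "moves": [
    {"linear":[0.0023,0.0001,0],"twist":[0,0.0033,0]},
    {"linear":[0,0,0.0075],"twist":[0,0,0]},
    {"linear":[0,0,0.0075],"twist":[0,0,0]},
    {"linear":[0,0,0.005],"twist":[0,0,0]},
    {"linear":[0,0,0.005],"twist":[0,0,0]},
    {"linear":[0,0,0.005],"twist":[0,0,0]},
    {"linear":[0,0,0.005],"twist":[0,0,0]},
    {"linear":[0,0,0],"twist":[0,0,0]},
    {"linear":[0,0,0],"twist":[0,0,0]}
  ]
}}

```text
time: 8.18
eef_pos: [0.4695, 0.0534, 0.0721]
orientation: [1.0, -0.031, 0.002, 0.0]
force: [0.2, -0.3, -2.3]
width: 0.0346
finger_force: 60.6
```

Run:
```python
from lib import *
s=bot.sense();print(s["eef_pos"],s["force"],R.from_quat(s["orientation"]).as_matrix().round(4).tolist());go([.4680,.0540,.037],yawR(-.061),s)
```

```text
[0.46946138 0.0534092  0.07212659] [ 0.15719254 -0.28081026 -2.27116941] [[0.9981, -0.062, 0.0041], [-0.062, -0.9981, -0.0003], [0.0041, 0.0, -1.0]]
lin total units [-0.002  -0.0006  0.0439] twist total units [ 0.     -0.0026 -0.0007] min rows 0.843212090318486 0.03372601177980682
```

Request:
{"api": "step_arm", "payload": {
  "moves": [
    {"linear":[-0.001,0,0.004],"twist":[0,0,0]},
    {"linear":[0,0,0.004],"twist":[0,0,0]},
    {"linear":[0,0,0.004],"twist":[0,0,0]},
    {"linear":[0,0,0],"twist":[0,0,0]},
    {"linear":[0,0,0],"twist":[0,0,0]}
  ]
}}

```text
time: 8.6
eef_pos: [0.4687, 0.0535, 0.0625]
orientation: [1.0, -0.031, 0.002, 0.0]
force: [-0.4, 1.0, -0.9]
width: 0.0341
finger_force: 60.6
```

Request:
{"api": "step_arm", "payload": {
  "moves": [
    {"linear":[0,0,0.004],"twist":[0,-0.001,0]},
    {"linear":[0,0,0.004],"twist":[0,-0.001,0]},
    {"linear":[0,0,0.004],"twist":[0,0,0]},
    {"linear":[0,0,0.004],"twist":[0,0,0]},
    {"linear":[0,0,0.004],"twist":[0,0,0]},
    {"linear":[0,0,0.004],"twist":[0,0,0]},
    {"linear":[0,0,0],"twist":[0,0,0]},
    {"linear":[0,0,0],"twist":[0,0,0]}
  ]
}}

```text
time: 9.27
eef_pos: [0.4688, 0.0535, 0.0434]
orientation: [1.0, -0.031, 0.001, 0.0]
force: [-0.0, -1.0, -2.4]
width: 0.0346
finger_force: 60.6
```

Now to the bottom, gently until the force rises.

Request:
{"api": "step_arm", "payload": {
  "moves": [
    {"linear":[0,0,0.003],"twist":[0,0,0]},
    {"linear":[0,0,0.003],"twist":[0,0,0]},
    {"linear":[0,0,0.002],"twist":[0,0,0]},
    {"linear":[0,0,0],"twist":[0,0,0]},
    {"linear":[0,0,0],"twist":[0,0,0]}
  ]
}}

```text
time: 9.68
eef_pos: [0.4693, 0.0535, 0.0383]
orientation: [1.0, -0.031, 0.001, 0.0]
force: [-2.8, -1.3, 4.7]
width: 0.0346
finger_force: 61.1
```

Request:
{"api": "step_arm", "payload": {
  "moves": [
    {"linear":[0,0,0.001],"twist":[0,0,0]},
    {"linear":[0,0,0.001],"twist":[0,0,0]},
    {"linear":[0,0,0],"twist":[0,0,0]},
    {"linear":[0,0,0],"twist":[0,0,0]}
  ]
}}

```text
time: 10.02
eef_pos: [0.4694, 0.0535, 0.0383]
orientation: [1.0, -0.031, 0.002, 0.0]
force: [-8.0, -1.1, 14.9]
width: 0.0348
finger_force: 62.0
```

Request:
{"api": "step_arm", "payload": {
  "gripper": 80,
  "moves": [
    {"linear":[0,0,0],"twist":[0,0,0]},
    {"linear":[0,0,0],"twist":[0,0,0]},
    {"linear":[0,0,0],"twist":[0,0,0]},
    {"linear":[0,0,0],"twist":[0,0,0]},
    {"linear":[0,0,0],"twist":[0,0,0]},
    {"linear":[0,0,0],"twist":[0,0,0]},
    {"linear":[0,0,0],"twist":[0,0,0]},
    {"linear":[0,0,0],"twist":[0,0,0]}
  ]
}}

```text
time: 10.68
eef_pos: [0.4689, 0.0535, 0.0355]
orientation: [1.0, -0.031, 0.001, 0.0]
force: [0.4, -0.7, -0.2]
width: 0.0685
finger_force: 0.0
```

Request:
{"api": "step_arm", "payload": {
  "moves": [
    {"linear":[0,0,-0.02],"twist":[0,0,0]},
    {"linear":[0,0,-0.025],"twist":[0,0,0]},
    {"linear":[0,0,-0.03],"twist":[0,0,0]},
    {"linear":[0,0,-0.03],"twist":[0,0,0]},
    {"linear":[0,0,-0.03],"twist":[0,0,0]},
    {"linear":[0,0,-0.03],"twist":[0,0,0]},
    {"linear":[0,0,0],"twist":[0,0,0]},
    {"linear":[0,0,0],"twist":[0,0,0]}
  ]
}}

```text
time: 11.35
eef_pos: [0.4696, 0.0535, 0.1694]
orientation: [1.0, -0.031, 0.003, -0.0]
force: [0.4, -0.2, -0.9]
width: 0.0685
finger_force: 0.0
```

Run:
```python
from lib import *
s=bot.sense();c=calibration("wrist");im=capture("wrist");cv2.imwrite("pics/w6.png",im[:,:,::-1])
print(s["eef_pos"],s["force"],s["width"],s["q"])
hsv=cv2.cvtColor(im,cv2.COLOR_RGB2HSV)
b=cv2.inRange(hsv,(5,100,110),(25,255,255))
for C in cv2.findContours(b,0,2)[0]:
    if cv2.contourArea(C)>100: E=cv2.fitEllipse(C);print(cv2.boundingRect(C),E,onz(c,E[0],.066))
go([.4587,-.3265,.15],yawR(.153),s)
```

```text
[0.46962046 0.05349668 0.16938028] [ 0.41291257 -0.19175822 -0.88814185] 0.06851620276587211 [ 4.15510243e-02 -2.63681963e-01  1.67476566e+00 -1.69603191e-04
  1.72537761e+00  1.67438340e+00]
(213, 286, 70, 73) ((242.5833282470703, 321.56976318359375), (65.34378814697266, 75.07067108154297), 111.7927017211914) [0.40556197 0.1102026  0.066     ]
(534, 274, 26, 23) ((546.2042846679688, 285.0897521972656), (18.760251998901367, 22.80282974243164), 66.06283569335938) [ 0.42081687 -0.10235853  0.066     ]
(291, 208, 53, 50) ((317.380859375, 232.4546661376953), (48.3881950378418, 51.50844192504883), 89.49774932861328) [0.46865118 0.05287917 0.066     ]
lin total units [0.0157 0.4749 0.0241] twist total units [ 1.000e-04 -3.300e-03 -1.369e-01] min rows 9.128231301274345 1.7214631374511793
```

View pics/w6.png

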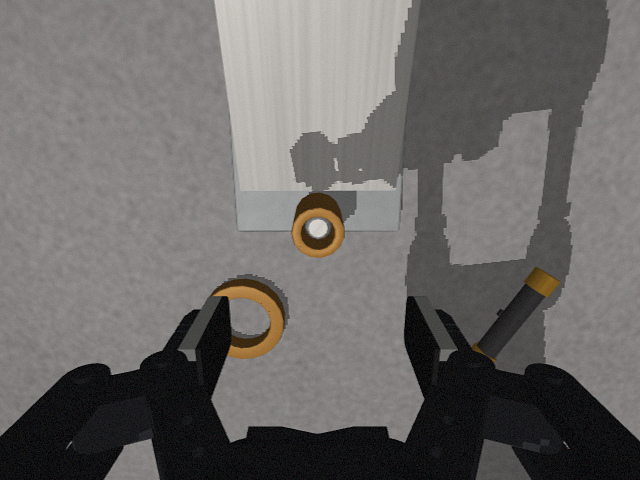

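Sleeve stands home around the spigot, mouth at (317,232), within 0.3 mm of the spigot estimate. On to the plate.

Request:
{"api": "step_arm", "payload": {
  "moves": [
    {"linear":[0.0012,0.0396,0.002],"twist":[0,-0.0003,-0.0114]},
    {"linear":[0.0046,0.0393,0.002],"twist":[0,-0.0003,0]},
    {"linear":[0.0046,0.0393,0.002],"twist":[0,-0.0003,0]},
    {"linear":[0.0046,0.0393,0.002],"twist":[0,-0.0003,0]},
    {"linear":[0.0046,0.0393,0.002],"twist":[0,-0.0003,0]},
    {"linear":[0.0046,0.0393,0.002],"twist":[0,-0.0003,0]},
    {"linear":[0.0046,0.0393,0.002],"twist":[0,-0.0003,0]},
    {"linear":[0.0046,0.0393,0.002],"twist":[0,-0.0003,0]},
    {"linear":[0.0046,0.0393,0.002],"twist":[0,-0.0003,0]},
    {"linear":[0.0046,0.0393,0.002],"twist":[0,-0.0003,0]},
    {"linear":[0.0046,0.0393,0.002],"twist":[0,0,0]},
    {"linear":[0.0046,0.0393,0.002],"twist":[0,0,0]},
    {"linear":[0,0,0],"twist":[0,0,-0.04]},
    {"linear":[0,0,0],"twist":[0,0,-0.04]},
    {"linear":[0,0,0],"twist":[0,0,-0.0455]},
    {"linear":[0,0,0],"twist":[0,0,0]},
    {"linear":[0,0,0],"twist":[0,0,0]}
  ]
}}

```text
time: 12.82
eef_pos: [0.4924, -0.3251, 0.1466]
orientation: [0.997, 0.075, -0.003, -0.001]
force: [0.4, 0.6, -0.3]
width: 0.0685
finger_force: 0.0
```

Run:
```python
from lib import *
s=bot.sense();c=calibration("wrist");im=capture("wrist");cv2.imwrite("pics/w7.png",im[:,:,::-1])
print(s["eef_pos"],s["force"],s["width"],s["time"])
# plate corners expected -> refine
g=cv2.cvtColor(im,cv2.COLOR_RGB2GRAY)
ctr=np.array([.4587,-.3265,.008]);Y=yawR(.153).as_matrix()
off=[(.035,-.045),(.035,.045),(-.035,.045),(-.035,-.045)]
k=np.float32([proj(c,ctr+Y[:,0]*a+Y[:,1]*b) for a,b in off]);print(k.round(1).tolist())
k=cv2.cornerSubPix(g,k.reshape(-1,1,2).copy(),(6,6),(-1,-1),(3,60,.01)).reshape(-1,2);print(k.round(1).tolist())
p=np.array([onz(c,u,.008) for u in k]);m=p.mean(0);l=(p[1]+p[2]-p[0]-p[3])/2;w=(p[0]+p[1]-p[2]-p[3])/2
print(m,np.linalg.norm(l),np.linalg.norm(w),np.arctan2(l[1],l[0])+np.pi/2,np.arctan2(w[1],w[0]))
go([.4579,-.3253,.015],yawR(.153),s)
```

```text
[ 0.49237466 -0.32512326  0.14659883] [ 0.40423092  0.63347594 -0.26517073] 0.06854315415225287 12.8167
[[251.60000610351562, 213.3000030517578], [372.5, 213.10000610351562], [368.8999938964844, 297.79998779296875], [256.3999938964844, 297.8999938964844]]
[[251.1999969482422, 213.0], [372.1000061035156, 212.89999389648438], [367.70001220703125, 298.3999938964844], [255.39999389648438, 297.70001220703125]]
[ 0.45863247 -0.32591695  0.008     ] 0.089880621752519 0.07044359302977742 0.14861899438199888 0.14531730203815718
lin total units [-0.0418 -0.0058  0.1647] twist total units [-0.0017  0.0032 -0.0013] min rows 3.262341607023749 0.04830162361304285
```

Request:
{"api": "step_arm", "payload": {
  "moves": [
    {"linear":[-0.021,-0.0033,0],"twist":[-0.0017,0.0032,0.002]},
    {"linear":[-0.021,-0.0033,0],"twist":[0,0,0]},
    {"linear":[0,0,0.03],"twist":[0,0,0]},
    {"linear":[0,0,0.03],"twist":[0,0,0]},
    {"linear":[0,0,0.03],"twist":[0,0,0]},
    {"linear":[0,0,0.03],"twist":[0,0,0]},
    {"linear":[0,0,0.025],"twist":[0,0,0]},
    {"linear":[0,0,0.0195],"twist":[0,0,0]},
    {"linear":[0,0,0],"twist":[0,0,0]},
    {"linear":[0,0,0],"twist":[0,0,0]}
  ]
}}

```text
time: 13.7
eef_pos: [0.4586, -0.3248, 0.0158]
orientation: [0.997, 0.074, 0.0, 0.0]
force: [0.2, 0.4, -0.1]
width: 0.0683
finger_force: 0.0
```

Run:
```python
from lib import *
s=bot.sense();print(s["eef_pos"],s["force"]);go([.4578,-.3247,.015],yawR(.148),s)
```

```text
[ 0.45855669 -0.32480436  0.01578381] [ 0.19748534  0.44649233 -0.08048185]
lin total units [-0.0009 -0.0003  0.001 ] twist total units [ 0.0001 -0.0001  0.0007] min rows 0.02624587341592399 0.008999186247879676
```

Request:
{"api": "step_arm", "payload": {
  "gripper": 0,
  "moves": [
    {"linear":[0,0,0],"twist":[0,0,0]},
    {"linear":[0,0,0],"twist":[0,0,0]},
    {"linear":[0,0,0],"twist":[0,0,0]},
    {"linear":[0,0,0],"twist":[0,0,0]},
    {"linear":[0,0,0],"twist":[0,0,0]},
    {"linear":[0,0,0],"twist":[0,0,0]},
    {"linear":[0,0,0],"twist":[0,0,0]},
    {"linear":[0,0,0],"twist":[0,0,0]},
    {"linear":[0,0,0],"twist":[0,0,0]},
    {"linear":[0,0,0],"twist":[0,0,0]},
    {"linear":[0,0,0],"twist":[0,0,0]},
    {"linear":[0,0,0],"twist":[0,0,0]},
    {"linear":[0,0,0],"twist":[0,0,0]},
    {"linear":[0,0,0],"twist":[0,0,0]}
  ]
}}

```text
time: 14.87
eef_pos: [0.4598, -0.326, 0.0182]
orientation: [0.997, 0.075, 0.002, 0.002]
force: [-0.4, 0.9, 5.2]
width: 0.0175
finger_force: 60.3
```

Run:
```python
from lib import *
s=bot.sense();print(s["eef_pos"],s["force"],s["moment"],s["width"],R.from_quat(s["orientation"]).as_matrix().round(4).tolist())
```

```text
[ 0.45983368 -0.32595558  0.01819258] [-0.43767878  0.93542448  5.17354764] [0.27446562 0.11439238 0.04992616] 0.017509856757614083 [[0.9888, 0.1492, 0.004], [0.1493, -0.9888, -0.0029], [0.0035, 0.0034, -1.0]]
```

Request:
{"api": "step_arm", "payload": {
  "moves": [
    {"linear":[0,0,-0.015],"twist":[0,0,0]},
    {"linear":[0,0,-0.03],"twist":[0,0,0]},
    {"linear":[0,0,-0.03],"twist":[0,0,0]},
    {"linear":[0,0,-0.03],"twist":[0,0,0]},
    {"linear":[0,0,-0.03],"twist":[0,0,0]},
    {"linear":[0,0,-0.03],"twist":[0,0,0]},
    {"linear":[0,0,-0.03],"twist":[0,0,0]},
    {"linear":[0,0,-0.03],"twist":[0,0,0]},
    {"linear":[0,0,0],"twist":[0,0,0]},
    {"linear":[0,0,0],"twist":[0,0,0]}
  ]
}}

```text
time: 15.7
eef_pos: [0.4591, -0.3255, 0.1976]
orientation: [0.997, 0.075, 0.002, 0.002]
force: [-0.0, -0.5, -5.0]
width: 0.0171
finger_force: 59.3
```

Run:
```python
from lib import *
s=bot.sense();c=calibration("wrist");im=capture("wrist");cv2.imwrite("pics/w8.png",im[:,:,::-1])
R0=R.from_quat(s["orientation"]);p0=s["eef_pos"]
print(p0,s["force"],s["moment"],s["width"],R0.as_matrix().round(4).tolist())
off=[(.035,-.045),(.035,.045),(-.035,.045),(-.035,-.045)]
print([proj(c,p0+R0.apply([a,b,.0102])).round(1).tolist() for a,b in off])
```

```text
[ 0.45910521 -0.32554378  0.19764266] [-0.02002336 -0.47948268 -4.99519247] [-0.01473469 -0.02342942 -0.03527311] 0.017094417216777978 [[0.9888, 0.1493, 0.0038], [0.1493, -0.9888, -0.0031], [0.0033, 0.0036, -1.0]]
[[204.9, 216.5], [427.2, 216.4], [414.2, 363.4], [218.4, 363.5]]
```

View pics/w8.png

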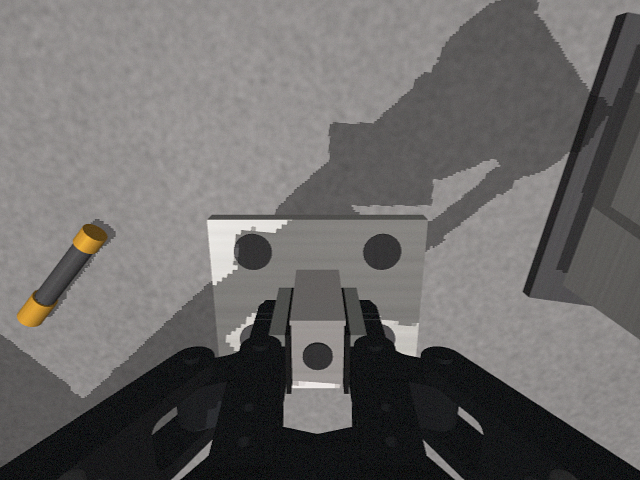

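The plate hangs square in the hand: far edge at row ~218, columns 208–427, block between the pads at (318,330). Take the edge profiles.

Run:
```python
import cv2
g=cv2.cvtColor(cv2.imread("pics/w8.png"),cv2.COLOR_BGR2GRAY)
for x in(230,250,320,380,410):print(x,g[208:228,x].tolist())
for y in(225,240,270,300,330):print(y,"L",g[y,202:224].tolist(),"R",g[y,412:434].tolist())
for x in(222,226,300,318,335,412,416):print(x,g[335:400,x].tolist())
```

```text
230 [152, 152, 152, 151, 151, 154, 132, 74, 73, 79, 80, 120, 236, 229, 228, 229, 229, 231, 232, 230]
250 [151, 154, 155, 158, 156, 153, 135, 69, 78, 79, 73, 123, 235, 226, 228, 227, 229, 229, 232, 222]
320 [92, 91, 95, 94, 95, 92, 86, 75, 78, 77, 75, 91, 129, 130, 127, 128, 130, 131, 130, 132]
380 [138, 140, 140, 143, 145, 144, 124, 75, 78, 77, 78, 95, 135, 128, 132, 131, 133, 135, 131, 132]
410 [148, 149, 147, 147, 142, 146, 127, 72, 75, 78, 76, 91, 131, 130, 131, 130, 131, 132, 129, 132]
225 L [149, 151, 148, 150, 157, 200, 237, 231, 235, 233, 232, 231, 233, 233, 233, 234, 231, 231, 233, 233, 231, 230] R [133, 132, 135, 134, 133, 130, 133, 135, 132, 134, 131, 133, 135, 132, 130, 114, 86, 90, 87, 91, 91, 90]
240 L [148, 146, 146, 145, 146, 142, 184, 235, 231, 230, 231, 230, 232, 232, 230, 229, 230, 230, 232, 229, 230, 228] R [132, 134, 129, 131, 134, 132, 132, 130, 129, 129, 131, 131, 130, 128, 106, 93, 93, 91, 92, 92, 95, 89]
270 L [146, 143, 146, 148, 145, 144, 139, 140, 148, 187, 225, 224, 222, 224, 223, 223, 223, 222, 221, 220, 222, 223] R [132, 128, 129, 131, 129, 130, 128, 132
[... 1907 characters left out ...]
 150, 153, 153, 151, 151, 154, 152, 146, 148, 147, 201, 200, 204, 198, 158, 136, 138, 140, 140, 146, 145, 149, 145, 143, 142, 147]
412 [197, 194, 192, 194, 193, 192, 190, 193, 195, 190, 190, 190, 188, 194, 190, 192, 196, 197, 198, 200, 204, 54, 11, 14, 19, 18, 20, 18, 19, 18, 20, 19, 17, 27, 21, 23, 10, 17, 20, 21, 11, 16, 23, 11, 22, 18, 23, 24, 32, 30, 27, 31, 32, 23, 29, 26, 33, 25, 26, 31, 32, 25, 24, 25, 21]
416 [195, 200, 195, 190, 190, 188, 185, 189, 187, 184, 185, 187, 184, 179, 168, 169, 170, 162, 163, 167, 157, 161, 17, 17, 7, 13, 20, 20, 21, 23, 27, 23, 17, 6, 18, 15, 10, 21, 23, 13, 21, 20, 24, 8, 17, 17, 20, 18, 25, 31, 29, 29, 31, 30, 30, 31, 35, 33, 32, 23, 34, 25, 30, 30, 27]
```

```bash
cat > fit.py <<'E'
from lib import *
from scipy.optimize import least_squares
def fit(c,p0,R0,k,near):
    off=np.array([(.035,-.045,0),(.035,.045,0),(-.035,-.045,0),(-.035,.045,0)])
    def pr(v): # top-face centre x,y,z in tool, rotvec
        Q=R.from_rotvec(v[3:]);return np.array([proj(c,p0+R0.apply(Q.apply(o)+v[:3])) for o in off])
    def res(v):
        q=pr(v);r=list((q[:2]-k[:2]).ravel())
        for i,(x330) in ((0,k[2]),(1,k[3])):
            a,b=q[i],q[i+2];r.append(a[0]+(b[0]-a[0])*(x330[1]-a[1])/(b[1]-a[1])-x330[0])
        if near: r.append((q[2,1]+q[3,1])/2-near)
        return r+list(np.array(v[3:])*[1,0,0])  # weak prior on roll
    r=least_squares(res,[0,0,.0102,0,0,0],x_scale=[.01]*3+[.1]*3);print("tool xyz mm",(r.x[:3]*1e3).round(2),"rotvec",r.x[3:].round(4),"res",r.fun.round(2));return r.x
E
python3 - <<'E'
from fit import *
s=bot.sense();c=calibration("wrist");R0=R.from_quat(s["orientation"]);p0=s["eef_pos"]
k=np.array([(206.5,219.2),(427.6,219.2),(216.2,330),(417.85,330)])
fit(c,p0,R0,k,387.7)
fit(c,p0,R0,k,None)
for x in(.013,-.013):print("block top row",proj(c,p0+R0.apply([x,0,-.0318])))
E
```

```text
tool xyz mm [ 0.85 -3.41 -0.76] rotvec [-0.3321 -0.1565 -0.052 ] res [ 0.8  -1.44 -3.78  1.61 -1.36  4.38 -0.65 -0.33 -0.   -0.  ]
tool xyz mm [-1.26  0.39 10.4 ] rotvec [ 0.0015 -0.006   0.0008] res [-0. -0. -0.  0.  0.  0.  0. -0.  0.]
block top row [315.75104349 317.77030478]
block top row [315.87401487 385.52696738]
```

Near strip at row 388 is the block's top; the plate itself fits a flat pose at tool offset (−1.3, 0.4, 18.4 mm underside). Turn and tilt now.

Request:
{"api": "step_arm", "payload": {
  "moves": [
    {"linear":[0,0,0],"twist":[0.001,0.0,0.044]},
    {"linear":[0,0,0],"twist":[0.001,0,0.044]},
    {"linear":[0,0,0],"twist":[0,0,0.045]},
    {"linear":[0,0,0],"twist":[0,0.05,0]},
    {"linear":[0,0,0],"twist":[0,0.05,0]},
    {"linear":[0,0,0],"twist":[0,0.05,0]},
    {"linear":[0,0,0],"twist":[0,0.057,0]},
    {"linear":[0,0,0],"twist":[0,0,0]},
    {"linear":[0,0,0],"twist":[0,0,0]}
  ]
}}

```text
time: 16.5
eef_pos: [0.4568, -0.3247, 0.1935]
orientation: [0.987, -0.03, 0.16, 0.003]
force: [-0.2, -0.5, -3.9]
width: 0.0173
finger_force: 59.1
```

```bash
cat > tgt.py <<'E'
from lib import *
TH=.324;A=-.061;T0=np.array([.4916,.0514,.04]);OFF=np.array([-.0013,.0004,.0184])
RT=yawR(A)*R.from_rotvec([0,TH,0]);X,Yt,Zt=RT.as_matrix().T
def tcp(xt,h): return T0+X*xt-Zt*h-RT.apply(OFF)
def tab(s): # plate underside centre in table frame, mm (x uphill, y along tool y, h above)
    R0=R.from_quat(s["orientation"]);p=s["eef_pos"]+R0.apply(OFF)-T0
    f=RT.inv().apply(s["force"])
    print("t",round(s["time"],2),"plate xyh mm",(np.array([X@p,Yt@p,-Zt@p])*1e3).round(2),"rot err units",((R0.inv()*RT).as_rotvec()/(np.pi/2)).round(4),"force tool",f.round(1),"mom",np.round(s["moment"],2))
E
python3 - <<'E'
from tgt import *
s=bot.sense();tab(s);print(s["q"]);go(tcp(.037,.05),RT,s)
E
```

```text
t 16.5 plate xyh mm [ 36.35 377.82 130.82] rot err units [-0.0028  0.0016 -0.0009] force tool [-1.4  0.5  3.6] mom [0.01 0.42 0.02]
[-0.81294764 -0.25666685  1.65725617  0.221311    1.50704327  0.83141943]
lin total units [ 4.000e-04 -4.719e-01  1.031e-01] twist total units [-0.0028  0.0016 -0.0009] min rows 9.267342965525671 0.04255642039352535
```

Request:
{"api": "step_arm", "payload": {
  "moves": [
    {"linear":[0,-0.0393,0],"twist":[-0.0028,0.0016,-0.0009]},
    {"linear":[0,-0.0393,0],"twist":[0,0,0]},
    {"linear":[0,-0.0393,0],"twist":[0,0,0]},
    {"linear":[0,-0.0393,0],"twist":[0,0,0]},
    {"linear":[0,-0.0393,0],"twist":[0,0,0]},
    {"linear":[0,-0.0393,0],"twist":[0,0,0]},
    {"linear":[0,-0.0393,0],"twist":[0,0,0]},
    {"linear":[0,-0.0393,0],"twist":[0,0,0]},
    {"linear":[0,-0.0393,0],"twist":[0,0,0]},
    {"linear":[0,-0.0393,0],"twist":[0,0,0]},
    {"linear":[0,-0.0393,0],"twist":[0,0,0]},
    {"linear":[0,-0.0393,0],"twist":[0,0,0]},
    {"linear":[0,0,0.02],"twist":[0,0,0]},
    {"linear":[0,0,0.02],"twist":[0,0,0]},
    {"linear":[0,0,0.02],"twist":[0,0,0]},
    {"linear":[0,0,0.02],"twist":[0,0,0]},
    {"linear":[0,0,0.02],"twist":[0,0,0]},
    {"linear":[0,0,0],"twist":[0,0,0]},
    {"linear":[0,0,0],"twist":[0,0,0]}
  ]
}}

```text
time: 18.08
eef_pos: [0.5063, 0.05, 0.1185]
orientation: [0.986, -0.029, 0.162, 0.007]
force: [-0.3, 0.0, -3.0]
width: 0.0168
finger_force: 60.6
```

Run:
```python
from tgt import *
s=bot.sense();tab(s);go(tcp(.037,.010),RT,s)
c=calibration("wrist");im=capture("wrist");cv2.imwrite("pics/w9.png",im[:,:,::-1]);g=cv2.cvtColor(im,cv2.COLOR_RGB2GRAY)
# predicted table corners vs image
for a,b in((0.125,-.055),(.125,.055)):print("pred top corner",proj(c,T0+X*a+Yt*b).round(1))
u,v=proj(c,T0+X*.125),0
r=int(round(u[1]))
for x in(int(u[0])-60,int(u[0])-30,int(u[0])+30,int(u[0])+50):print(x,r-8,g[max(r-8,0):r+9,x].tolist())
print("L80",proj(c,T0+X*.09-Yt*.055),"R",proj(c,T0+X*.09+Yt*.055))
for b in(-.055,.055):
    q=proj(c,T0+X*.09+Yt*b);x=int(q[0]);print(int(round(q[1])),x-8,g[int(round(q[1])),x-8:x+9].tolist())
```

```text
t 18.08 plate xyh mm [37.68  0.95 51.35] rot err units [ 0.002  -0.0005  0.0023] force tool [-1.3  0.   2.8] mom [0.05 0.4  0.02]
lin total units [-0.0009 -0.0013  0.0517] twist total units [ 0.002  -0.0005  0.0023] min rows 0.991862176453554 0.03942925259579195
pred top corner [207.4  88.9]
pred top corner [422.5  89.7]
255 81 [139, 138, 138, 141, 141, 142, 142, 144, 195, 205, 205, 203, 205, 203, 202, 204, 203]
285 81 [139, 142, 137, 140, 139, 135, 134, 145, 184, 202, 199, 194, 195, 196, 197, 196, 194]
345 81 [137, 138, 132, 136, 134, 136, 138, 141, 172, 189, 188, 187, 188, 185, 185, 186, 184]
365 81 [137, 138, 132, 135, 136, 135, 134, 135, 171, 188, 187, 181, 187, 184, 185, 187, 186]
L80 [212.75647269 158.1690719 ] R [416.9625413  158.73917534]
158 204 [127, 126, 121, 122, 121, 119, 116, 119, 135, 177, 196, 196, 196, 193, 194, 195, 195]
159 408 [175, 173, 171, 172, 168, 174, 168, 169, 166, 143, 124, 127, 132, 131, 130, 128, 126]
```

Request:
{"api": "step_arm", "payload": {
  "moves": [
    {"linear":[-0.0009,-0.0013,0.014],"twist":[0.002,-0.0005,0.0023]},
    {"linear":[0,0,0.014],"twist":[0,0,0]},
    {"linear":[0,0,0.014],"twist":[0,0,0]},
    {"linear":[0,0,0.01],"twist":[0,0,0]},
    {"linear":[0,0,0],"twist":[0,0,0]},
    {"linear":[0,0,0],"twist":[0,0,0]}
  ]
}}

```text
time: 18.63
eef_pos: [0.5192, 0.0497, 0.0792]
orientation: [0.986, -0.031, 0.162, 0.005]
force: [0.1, 0.4, -4.0]
width: 0.0172
finger_force: 60.7
```

Run:
```python
from tgt import *
s=bot.sense();tab(s);go(tcp(.037,.002),RT,s)
```

```text
t 18.63 plate xyh mm [37.45  0.37  9.98] rot err units [-0.0003 -0.0016 -0.0006] force tool [-1.2 -0.4  3.8] mom [-0.03  0.42 -0.  ]
lin total units [-0.0005 -0.0005  0.01  ] twist total units [-0.0003 -0.0016 -0.0006] min rows 0.19198062351717957 0.02230190926218377
```

Request:
{"api": "step_arm", "payload": {
  "moves": [
    {"linear":[-0.0003,-0.0005,0.0025],"twist":[0,-0.001,0]},
    {"linear":[0,0,0.0025],"twist":[0,0,0]},
    {"linear":[0,0,0.0025],"twist":[0,0,0]},
    {"linear":[0,0,0.002],"twist":[0,0,0]},
    {"linear":[0,0,0],"twist":[0,0,0]},
    {"linear":[0,0,0],"twist":[0,0,0]}
  ]
}}

```text
time: 19.13
eef_pos: [0.5219, 0.0501, 0.0732]
orientation: [0.986, -0.03, 0.163, 0.005]
force: [0.9, 0.4, -3.9]
width: 0.0167
finger_force: 60.7
```

Run:
```python
from tgt import *
tab(bot.sense())
```

```text
t 19.13 plate xyh mm [38.06 -0.2   3.37] rot err units [-0.0005 -0.002  -0.0005] force tool [-0.4 -0.5  3.9] mom [0.03 0.35 0.02]
```

Request:
{"api": "step_arm", "payload": {
  "moves": [
    {"linear":[-0.001,0,0.0015],"twist":[0,0,0]},
    {"linear":[0,0,0.0015],"twist":[0,0,0]},
    {"linear":[0,0,0.001],"twist":[0,0,0]},
    {"linear":[0,0,0],"twist":[0,0,0]},
    {"linear":[0,0,0],"twist":[0,0,0]}
  ]
}}

```text
time: 19.55
eef_pos: [0.5222, 0.0501, 0.0698]
orientation: [0.986, -0.03, 0.163, 0.005]
force: [-0.4, -0.7, -3.6]
width: 0.0168
finger_force: 60.7
```

Run:
```python
from tgt import *
tab(bot.sense())
```

```text
t 19.55 plate xyh mm [37.26 -0.2   0.12] rot err units [-0.0005 -0.0019 -0.0005] force tool [-1.4  0.7  3.3] mom [ 0.06  0.36 -0.04]
```

Request:
{"api": "step_arm", "payload": {
  "moves": [
    {"linear":[0,0,0.001],"twist":[0,0,0]},
    {"linear":[0,0,0.001],"twist":[0,0,0]},
    {"linear":[0,0,0],"twist":[0,0,0]},
    {"linear":[0,0,0],"twist":[0,0,0]}
  ]
}}

```text
time: 19.88
eef_pos: [0.5227, 0.0502, 0.0694]
orientation: [0.986, -0.03, 0.163, 0.004]
force: [-6.6, -0.2, 2.7]
width: 0.0171
finger_force: 61.7
```

Run:
```python
from tgt import *
tab(bot.sense())
```

```text
t 19.88 plate xyh mm [37.59 -0.28 -0.43] rot err units [-0.0005 -0.0022 -0.0005] force tool [-5.3  0.6 -4.7] mom [-0.04  0.87 -0.06]
```

Request:
{"api": "step_arm", "payload": {
  "moves": [
    {"linear":[-0.0015,0.0003,0],"twist":[0,0,0]},
    {"linear":[-0.0015,0,0],"twist":[0,0,0]},
    {"linear":[-0.0015,0,0],"twist":[0,0,0]},
    {"linear":[-0.001,0,0],"twist":[0,0,0]},
    {"linear":[0,0,0],"twist":[0,0,0]},
    {"linear":[0,0,0],"twist":[0,0,0]}
  ]
}}

```text
time: 20.38
eef_pos: [0.5193, 0.0501, 0.0683]
orientation: [0.986, -0.03, 0.164, 0.004]
force: [-0.5, 0.3, 4.1]
width: 0.0173
finger_force: 61.9
```

Run:
```python
from tgt import *
tab(bot.sense())
```

```text
t 20.38 plate xyh mm [ 3.413e+01 -1.000e-02 -4.700e-01] rot err units [-0.0006 -0.0037 -0.0005] force tool [ 0.8 -0.3 -4. ] mom [-0.22 -0.16  0.08]
```

Request:
{"api": "step_arm", "payload": {
  "moves": [
    {"linear":[-0.001,0,0],"twist":[0,0,0]},
    {"linear":[-0.001,0,0],"twist":[0,0,0]},
    {"linear":[0,0,0],"twist":[0,0,0]},
    {"linear":[0,0,0],"twist":[0,0,0]}
  ]
}}

```text
time: 20.72
eef_pos: [0.5178, 0.0502, 0.0677]
orientation: [0.986, -0.03, 0.164, 0.004]
force: [1.1, 0.0, 5.4]
width: 0.017
finger_force: 62.1
```

Run:
```python
from tgt import *
tab(bot.sense())
```

```text
t 20.72 plate xyh mm [ 3.251e+01  2.000e-02 -5.300e-01] rot err units [-0.0006 -0.0036 -0.0006] force tool [ 2.8 -0.1 -4.8] mom [-0.21 -0.34 -0.05]
```

Request:
{"api": "step_arm", "payload": {
  "moves": [
    {"linear":[-0.001,0,0],"twist":[0,0,0]},
    {"linear":[-0.001,0,0],"twist":[0,0,0]},
    {"linear":[0,0,0],"twist":[0,0,0]},
    {"linear":[0,0,0],"twist":[0,0,0]}
  ]
}}

```text
time: 21.05
eef_pos: [0.5165, 0.0503, 0.0673]
orientation: [0.986, -0.03, 0.164, 0.004]
force: [2.8, -0.3, 4.9]
width: 0.0176
finger_force: 62.0
```

Run:
```python
from tgt import *
tab(bot.sense())
```

```text
t 21.05 plate xyh mm [31.1  -0.   -0.49] rot err units [-0.0006 -0.0039 -0.0006] force tool [ 4.2  0.2 -3.7] mom [-0.24 -0.46 -0.02]
```

Request:
{"api": "step_arm", "payload": {
  "moves": [
    {"linear":[-0.001,0,0],"twist":[0,0,0]},
    {"linear":[-0.001,0,0],"twist":[0,0,0]},
    {"linear":[0,0,0],"twist":[0,0,0]},
    {"linear":[0,0,0],"twist":[0,0,0]}
  ]
}}

```text
time: 21.38
eef_pos: [0.5153, 0.0504, 0.0669]
orientation: [0.986, -0.03, 0.165, 0.004]
force: [4.8, 0.5, 5.9]
width: 0.0171
finger_force: 61.7
```

Run:
```python
from tgt import *
tab(bot.sense())
s=bot.sense();c=calibration("wrist");im=capture("wrist");cv2.imwrite("pics/w10.png",im[:,:,::-1])
hsv=cv2.cvtColor(im,cv2.COLOR_RGB2HSV);b=cv2.inRange(hsv,(5,100,60),(25,255,255))
for C in cv2.findContours(b,0,2)[0]:
    if cv2.contourArea(C)>60: print(cv2.boundingRect(C))
g=cv2.cvtColor(im,cv2.COLOR_RGB2GRAY)
R0=R.from_quat(s["orientation"]);
for x,y in((.035,-.045),(.035,.045),(.0,-.045),(0,.045)):
    print((x,y),proj(c,s["eef_pos"]+R0.apply([x-.0013,y+.0004,.0104])).round(1))
for x in(230,260,380,400):print(x,g[205:235,x].tolist())
for y in(235,300):print(y,g[y,198:226].tolist(),g[y,410:436].tolist())
```

```text
t 21.38 plate xyh mm [29.83 -0.06 -0.49] rot err units [-0.0007 -0.0044 -0.0006] force tool [ 6.4 -0.8 -4. ] mom [-0.18 -0.83 -0.02]
(283, 388, 69, 40)
(0.035, -0.045) [206.  219.5]
(0.035, 0.045) [427.  219.4]
(0.0, -0.045) [213.1 297. ]
(0, 0.045) [420.2 296.9]
230 [174, 177, 177, 177, 176, 176, 177, 178, 176, 150, 66, 70, 72, 68, 102, 170, 167, 169, 169, 168, 169, 172, 169, 168, 170, 166, 165, 163, 160, 168]
260 [167, 167, 167, 167, 169, 167, 168, 169, 168, 143, 65, 73, 71, 72, 97, 170, 168, 167, 171, 168, 168, 169, 169, 170, 169, 167, 164, 164, 166, 164]
380 [169, 166, 166, 165, 169, 167, 165, 167, 166, 144, 63, 68, 74, 71, 102, 166, 161, 161, 163, 165, 165, 166, 166, 167, 167, 167, 164, 164, 166, 49]
400 [153, 160, 158, 156, 160, 157, 156, 157, 162, 135, 66, 73, 69, 79, 97, 163, 164, 161, 161, 165, 162, 163, 164, 164, 166, 165, 165, 162, 161, 161]
235 [171, 172, 169, 172, 172, 170, 167, 168, 171, 169, 166, 166, 165, 166, 169, 164, 168, 164, 164, 168, 167, 167, 165, 165, 168, 166, 167, 165] [164, 163, 162, 166, 162, 163, 163, 161, 163, 163, 164, 166, 163, 168, 162, 162, 161, 163, 163, 160, 164, 164, 162, 163, 162, 162]
300 [165, 162, 163, 165, 159, 163, 161, 164, 167, 162, 166, 163, 164, 165, 167, 164, 162, 164, 163, 161, 163, 164, 164, 165, 166, 160, 163, 166] [96, 95, 99, 97, 98, 102, 101, 102, 104, 100, 101, 99, 96, 100, 98, 101, 102, 102, 98, 94, 98, 97, 98, 98, 97, 97]
```

```bash
cat > chk.py <<'E'
from tgt import *
def chk(name):
    c=calibration("wrist");im=capture("wrist");cv2.imwrite(f"pics/{name}.png",im[:,:,::-1]);g=cv2.cvtColor(im,cv2.COLOR_RGB2GRAY).astype(float)
    def hit(uv):
        o,d=ray(c,uv);t=((T0-o)@Zt)/(d@Zt);p=o+d*t-T0;return np.array([X@p,Yt@p])*1e3
    def drop(col,r0,r1,sgn): # subpixel strongest step of given sign in rows
        d=np.diff(cv2.GaussianBlur(g,(3,3),.8)[r0:r1,col])*sgn;i=int(d.argmax());w=np.clip(d[max(i-2,0):i+3],0,None);return r0+max(i-2,0)+.5+(w*np.arange(len(w))).sum()/w.sum()
    u=proj(c,T0+X*.125);r=int(u[1])
    for col in(235,265,375,400):
        top=drop(col,max(r-12,0),r+12,1);pl=drop(col,205,219,-1);pt=drop(col,215,226,1)
        print(col,"top edge",round(top,2),hit((col,top)).round(2),"plate far low edge",round(pl,2),hit((col,pl)).round(2),"upper",round(pt,2))
    return c,im
E
python3 - <<'E'
from chk import *
c,im=chk("w11");tab(bot.sense())
hsv=cv2.cvtColor(im,cv2.COLOR_RGB2HSV);b=cv2.inRange(hsv,(5,100,60),(25,255,255))
ys,xs=np.nonzero(b[380:435,275:360]);ys+=380;xs+=275
for y in(392,400,408,416,424):print(y,xs[ys==y].min(),xs[ys==y].max())
for x in(310,317,324):print(x,ys[xs==x].min(),ys[xs==x].max())
print(proj(c,[.4687,.0527,.066]),proj(c,[.4687-.018,.0527,.066]),proj(c,[.4687,.0527+.018,.066]))
E
```

```text
235 top edge 61.21 [125.06 -30.92] plate far low edge 214.25 [ 64.96 -34.78] upper 219.21
265 top edge 61.17 [125.05 -19.51] plate far low edge 214.24 [ 64.96 -21.99] upper 219.2
375 top edge 60.95 [125.06  22.31] plate far low edge 214.25 [64.89 24.88] upper 219.2
400 top edge 60.68 [125.14  31.81] plate far low edge 214.25 [64.88 35.53] upper 219.26
t 21.48 plate xyh mm [29.86 -0.07 -0.45] rot err units [-0.0007 -0.0044 -0.0006] force tool [ 6.6 -0.3 -3.4] mom [-0.22 -0.89  0.07]
392 291 343
400 284 350
408 283 351
416 283 351
424 283 351
310 388 396
317 388 395
324 388 396
[317.01873868 420.28871904] [319.76296391 464.90504577] [272.9615203  423.02203218]
```

Request:
{"api": "step_arm", "payload": {
  "moves": [
    {"linear":[0,0,-0.0008],"twist":[0,0,0]},
    {"linear":[0,0,0],"twist":[0,0,0]},
    {"linear":[0,0,0],"twist":[0,0,0]}
  ]
}}

```text
time: 21.73
eef_pos: [0.5149, 0.0505, 0.0668]
orientation: [0.986, -0.031, 0.164, 0.004]
force: [8.2, -0.1, 1.5]
width: 0.0175
finger_force: 61.3
```

Run:
```python
from chk import *
tab(bot.sense());chk("w12")
```

```text
t 21.73 plate xyh mm [29.49 -0.12 -0.43] rot err units [-0.0008 -0.004  -0.0007] force tool [ 8.2 -0.4  1.2] mom [-0.09 -1.06 -0.02]
235 top edge 60.19 [125.07 -30.92] plate far low edge 213.98 [ 64.73 -34.81] upper 218.93
265 top edge 60.17 [125.05 -19.52] plate far low edge 213.93 [ 64.74 -22.03] upper 219.23
375 top edge 59.71 [125.14  22.27] plate far low edge 213.97 [64.65 24.84] upper 219.2
400 top edge 59.66 [125.14  31.76] plate far low edge 213.95 [64.65 35.49] upper 219.23
```

Request:
{"api": "step_arm", "payload": {
  "moves": [
    {"linear":[0.001,0,0],"twist":[0,0,0]},
    {"linear":[0.001,0,0],"twist":[0,0,0]},
    {"linear":[0,0,0],"twist":[0,0,0]},
    {"linear":[0,0,0],"twist":[0,0,0]}
  ]
}}

```text
time: 22.12
eef_pos: [0.515, 0.0505, 0.0668]
orientation: [0.986, -0.031, 0.162, 0.004]
force: [-1.8, 0.9, 5.3]
width: 0.0171
finger_force: 62.2
```

Run:
```python
from chk import *
tab(bot.sense())
```

```text
t 22.12 plate xyh mm [29.51 -0.11 -0.5 ] rot err units [-0.0007 -0.0016 -0.0006] force tool [-0.1 -0.8 -5.6] mom [-0.09 -0.14 -0.13]
```

Run:
```python
from chk import *
c,im=chk("w13");tab(bot.sense())
for n in("w11","w12","w13"):
    i=cv2.imread(f"pics/{n}.png");print(n,[i[384:432,x].astype(int).tolist()[::2] and i[384:432,x,2].tolist() for x in(317,)])
o=np.array([.4687,.0527,.066]);u=np.array([np.cos(A),np.sin(A),0])
for d in(11.2,0,-11.2):print(d,proj(c,o+u*d/1e3).round(2))
```

```text
235 top edge 60.2 [125.02 -30.86] plate far low edge 213.96 [ 64.81 -34.79] upper 218.94
265 top edge 59.88 [125.11 -19.49] plate far low edge 213.98 [ 64.78 -22.02] upper 218.93
375 top edge 59.65 [125.12  22.17] plate far low edge 214.0 [64.71 24.78] upper 219.16
400 top edge 59.7 [125.08  31.64] plate far low edge 214.23 [64.6  35.42] upper 219.19
t 22.17 plate xyh mm [29.5  -0.12 -0.52] rot err units [-0.0007 -0.0016 -0.0007] force tool [ 1.2  0.3 -5.7] mom [-0.06 -0.16 -0.1 ]
w11 [[119, 121, 123, 118, 101, 91, 84, 149, 146, 143, 138, 132, 182, 187, 184, 180, 179, 179, 179, 185, 179, 178, 181, 178, 175, 175, 173, 177, 169, 171, 178, 175, 174, 177, 179, 177, 178, 177, 179, 185, 165, 113, 92, 48, 46, 40, 47, 41]]
w12 [[119, 125, 125, 122, 93, 90, 152, 142, 142, 136, 134, 160, 189, 184, 184, 182, 180, 179, 183, 179, 181, 178, 180, 176, 173, 174, 173, 178, 178, 178, 179, 179, 176, 177, 179, 180, 178, 176, 182, 169, 120, 94, 46, 45, 48, 45, 49, 52]]
w13 [[119, 121, 123, 120, 106, 84, 149, 148, 139, 138, 133, 150, 186, 189, 182, 183, 179, 186, 179, 180, 178, 179, 177, 178, 175, 169, 172, 172, 172, 177, 178, 175, 177, 175, 179, 174, 176, 180, 181, 173, 115, 96, 47, 44, 43, 44, 52, 49]]
11.2 [317.15 391.97]
0 [317.18 419.61]
-11.2 [317.21 447.31]
```

Run:
```python
from chk import *
c=calibration("wrist");u=np.array([np.cos(A),np.sin(A),0])
for r in(7.3,0,-7.3,9.5,-9.5):print(r,proj(c,np.array([.4688,.0527,.056])+u*r/1e3).round(1))
i=cv2.imread("pics/w13.png")
for r in(390,393,397,403,409,415,421,424):print(r,i[r,280:356,2].tolist()[::3], i[r,280:356,0].tolist()[::3])
```

```text
7.3 [317.2 391.8]
0 [317.2 408.7]
-7.3 [317.2 425.7]
9.5 [317.2 386.7]
-9.5 [317.2 430.8]
390 [22, 12, 68, 26, 108, 156, 168, 167, 162, 151, 150, 151, 151, 151, 83, 89, 91, 93, 97, 94, 94, 74, 18, 72, 10, 5] [23, 16, 67, 28, 33, 63, 76, 71, 65, 54, 55, 59, 55, 56, 27, 28, 37, 33, 38, 32, 32, 21, 20, 73, 19, 5]
393 [3, 14, 70, 31, 167, 172, 162, 157, 148, 142, 141, 137, 138, 136, 79, 85, 84, 84, 87, 95, 97, 80, 21, 72, 1, 0] [4, 18, 73, 23, 70, 76, 68, 65, 55, 52, 49, 42, 46, 42, 17, 26, 26, 28, 30, 39, 35, 26, 13, 73, 8, 3]
397 [13, 1, 153, 171, 164, 155, 144, 136, 132, 136, 192, 187, 183, 181, 181, 183, 86, 84, 83, 86, 86, 94, 94, 96, 10, 9] [15, 14, 57, 76, 71, 61, 55, 44, 38, 70, 193, 182, 177, 174, 175, 177, 46, 33, 25, 30, 26, 35, 35, 35, 13, 14]
403 [23, 100, 173, 162, 149, 134, 94, 109, 180, 181, 184, 181, 180, 175, 170, 180, 179, 135, 80, 74, 83, 82, 87, 87, 26, 20] [25, 43, 75, 69, 53, 42, 56, 109, 173, 173, 176, 171, 173, 171, 163, 173, 170, 131, 76, 50, 25, 25, 33, 21, 17, 21]
409 [25, 102, 159, 141, 133, 41, 75, 114, 184, 181, 185, 178, 176, 175, 177, 179, 184, 176, 78, 58, 52, 84, 85, 87, 8, 18] [28, 48, 63, 46, 41, 8, 73, 109, 178, 173, 177, 171, 169, 169, 169, 173, 178, 169, 74, 54, 15, 28, 30, 27, 4, 23]
415 [9, 96, 146, 135, 46, 49, 50, 67, 147, 181, 182, 171, 178, 182, 181, 177, 178, 118, 81, 38, 55, 58, 85, 87, 12, 11] [9, 41, 49, 41, 16, 12, 22, 63, 139, 172, 175, 164, 172, 172, 171, 173, 169, 111, 77, 4, 17, 15, 20, 33, 13, 3]
421 [13, 101, 140, 129, 44, 51, 49, 48, 45, 79, 161, 180, 177, 183, 179, 145, 81, 43, 46, 51, 55, 57, 132, 80, 18, 5] [13, 43, 47, 40, 8, 11, 10, 21, 21, 78, 153, 171, 170, 178, 174, 138, 79, 11, 17, 23, 18, 19, 43, 28, 12, 17]
424 [18, 98, 143, 118, 48, 49, 50, 52, 46, 49, 46, 74, 110, 103, 80, 48, 46, 45, 51, 53, 49, 58, 114, 78, 21, 4] [20, 39, 52, 38, 14, 17, 11, 25, 8, 7, 22, 70, 109, 101, 82, 24, 6, 14, 21, 25, 4, 20, 41, 22, 15, 8]
```

The sleeve was pushed to the end of its clearance (about 1.7 mm off centre), so the plate sits slightly low. I'll lift off, nudge the sleeve back uphill with the plate's far edge, and lay the plate again more gently.

Request:
{"api": "step_arm", "payload": {
  "moves": [
    {"linear":[0.001,0,-0.005],"twist":[0,0,0]},
    {"linear":[0,0,-0.02],"twist":[0,0,0]},
    {"linear":[0,0,-0.025],"twist":[0,0,0]},
    {"linear":[0,0,-0.025],"twist":[0,0,0]},
    {"linear":[-0.0273,0,-0.0092],"twist":[0,0,0]},
    {"linear":[-0.0273,0,-0.0092],"twist":[0,0,0]},
    {"linear":[-0.0273,0,-0.0092],"twist":[0,0,0]},
    {"linear":[-0.0273,0,-0.0092],"twist":[0,0,0]},
    {"linear":[-0.0273,0,-0.0092],"twist":[0,0,0]},
    {"linear":[0,0,0],"twist":[0,0,0]},
    {"linear":[0,0,0],"twist":[0,0,0]}
  ]
}}

```text
time: 23.08
eef_pos: [0.3845, 0.0596, 0.1205]
orientation: [0.987, -0.03, 0.158, 0.005]
force: [0.1, 0.9, -4.5]
width: 0.017
finger_force: 60.1
```

```bash
cat > far.py <<'E'
from tgt import *
def far(s,gap=.002,z=.048):
    R0=R.from_quat(s["orientation"]);u=np.array([np.cos(A),np.sin(A),0]);p=s["eef_pos"]+R0.apply([.0337,.0004,.0184])
    lim=np.array([.4688,.0527,0])-u*(.018+.002)   # downhill face of slid sleeve
    print("far low corner",p.round(4),"dist to slid sleeve mm",((lim-p)@u*1e3).round(2),"force",s["force"].round(1),"q",s["q"].round(2))
    t=lim-u*gap; go(s["eef_pos"]+u*((t-p)@u)+np.array([0,0,z-p[2]]),RT,s)
E
python3 - <<'E'
from far import *
s=bot.sense();tab(s);far(s,.010)
E
```

```text
t 23.08 plate xyh mm [-77.58  -1.23  92.13] rot err units [0.0006 0.0043 0.    ] force tool [-1.4 -0.9  4.3] mom [-0.02  0.29  0.  ]
far low corner [0.4222 0.0569 0.1136] dist to slid sleeve mm 26.78 force [ 0.1  0.9 -4.5] q [ 0.12 -0.85  2.18 -0.06  1.5   1.74]
lin total units [-0.0056 -0.0001  0.0844] twist total units [0.0006 0.0043 0.    ] min rows 1.6229279661503189 0.054287814010785716
```

Request:
{"api": "step_arm", "payload": {
  "moves": [
    {"linear":[0,0,0],"twist":[0,-0.05,0]},
    {"linear":[0,0,0],"twist":[0,-0.05,0]},
    {"linear":[0,0,0],"twist":[0,-0.05,0]},
    {"linear":[0,0,0],"twist":[0,-0.052,0]},
    {"linear":[0,0,0],"twist":[0,0,0]},
    {"linear":[0,0,0],"twist":[0,0,0]}
  ]
}}

```text
time: 23.58
eef_pos: [0.3865, 0.0592, 0.1225]
orientation: [1.0, -0.031, 0.002, 0.0]
force: [-0.1, 0.4, -4.0]
width: 0.0171
finger_force: 60.0
```

Run:
```python
import far as F
from far import *
F.RT=yawR(A)
s=bot.sense();F.far(s,.008,.046)
```

```text
far low corner [0.4202 0.0566 0.1043] dist to slid sleeve mm 28.77 force [-0.1  0.4 -4. ] q [ 0.07 -0.5   1.94 -0.    1.7   1.7 ]
lin total units [ 0.0256 -0.0001  0.073 ] twist total units [ 0.0003 -0.0028 -0.0011] min rows 1.4834509015000041 0.0383559148096427
```

Request:
{"api": "step_arm", "payload": {
  "moves": [
    {"linear":[0,0,0.0183],"twist":[0,-0.0028,-0.0011]},
    {"linear":[0,0,0.0183],"twist":[0,0,0]},
    {"linear":[0,0,0.0183],"twist":[0,0,0]},
    {"linear":[0,0,0.0183],"twist":[0,0,0]},
    {"linear":[0.0085,0,0],"twist":[0,0,0]},
    {"linear":[0.0085,0,0],"twist":[0,0,0]},
    {"linear":[0.0085,0,0],"twist":[0,0,0]},
    {"linear":[0,0,0],"twist":[0,0,0]},
    {"linear":[0,0,0],"twist":[0,0,0]}
  ]
}}

```text
time: 24.33
eef_pos: [0.4076, 0.0582, 0.0663]
orientation: [1.0, -0.03, 0.002, 0.0]
force: [-0.4, 0.2, -4.3]
width: 0.0173
finger_force: 60.0
```

Run:
```python
import far as F
from far import *
F.RT=yawR(A)
s=bot.sense();F.far(s,-.0025,.046)
```

```text
far low corner [0.4412 0.0558 0.048 ] dist to slid sleeve mm 7.7 force [-0.4  0.2 -4.3] q [ 0.06 -0.42  1.98 -0.    1.58  1.69]
lin total units [0.0127 0.     0.0025] twist total units [-0.     -0.0023  0.0005] min rows 0.24936056278798177 0.029073307890522655
```

Request:
{"api": "step_arm", "payload": {
  "moves": [
    {"linear":[0.003,0,0.002],"twist":[0,0,0]},
    {"linear":[0.003,0,0],"twist":[0,0,0]},
    {"linear":[0.003,0,0],"twist":[0,0,0]},
    {"linear":[0.0015,0,0],"twist":[0,0,0]},
    {"linear":[0.0015,0,0],"twist":[0,0,0]},
    {"linear":[0,0,0],"twist":[0,0,0]},
    {"linear":[0,0,0],"twist":[0,0,0]}
  ]
}}

```text
time: 24.92
eef_pos: [0.4129, 0.0576, 0.0637]
orientation: [1.0, -0.03, -0.004, 0.0]
force: [-18.0, -0.6, 7.7]
width: 0.0173
finger_force: 62.0
```

```bash
cat > slv.py <<'E'
import far as F
from far import *
F.RT=yawR(A)
def slv(n):
    s=bot.sense();F.far(s,-.0025,.046)
    c=calibration("wrist");im=capture("wrist");cv2.imwrite(f"pics/{n}.png",im[:,:,::-1])
    hsv=cv2.cvtColor(im,cv2.COLOR_RGB2HSV);b=cv2.inRange(hsv,(5,100,110),(25,255,255))
    w=cv2.inRange(cv2.cvtColor(im,cv2.COLOR_RGB2GRAY),150,255)
    u=np.array([np.cos(A),np.sin(A),0])
    for C in cv2.findContours(b,0,2)[0]:
        if cv2.contourArea(C)>200:
            E=cv2.fitEllipse(C);p=onz(c,E[0],.066)
            if np.hypot(p[0]-.4688,p[1]-.0527)<.02:
                x,y,ww,h=cv2.boundingRect(C);print((x,y,ww,h),E,"ring centre",p.round(4),"uphill rel spigot mm",((p-[.4688,.0527,.066])@u*1e3).round(2))
                q=w[y:y+h,x:x+ww];cs=[k for k in cv2.findContours(q,0,2)[0] if cv2.contourArea(k)>80]
                for k in cs:
                    (a,d),r=cv2.minEnclosingCircle(k);p2=onz(c,(a+x,d+y),.056);print("  spigot white",(a+x,d+y),r,p2.round(4))
E
python3 - <<'E'
from slv import *
slv("w14")
E
```

```text
far low corner [0.4464 0.0552 0.045 ] dist to slid sleeve mm 2.51 force [-18.   -0.6   7.7] q [ 0.06 -0.39  1.96 -0.    1.58  1.69]
lin total units [ 0.0063  0.     -0.0013] twist total units [0.0006 0.0046 0.0006] min rows 0.1224586152653742 0.05914696764133383
(270, 111, 96, 99) ((316.854248046875, 158.5792999267578), (90.5639877319336, 97.90630340576172), 55.6161994934082) ring centre [0.4727 0.0535 0.066 ] uphill rel spigot mm 3.88
  spigot white (319.168270111084, 164.38461685180664) 17.469392776489258 [0.4692 0.0528 0.056 ]
  spigot white (297.0, 173.5) 36.28025817871094 [0.4662 0.0615 0.056 ]
  spigot white (327.8379898071289, 139.83519554138184) 33.322593688964844 [0.4781 0.0491 0.056 ]
  spigot white (286.5, 129.0) 24.4183292388916 [0.483  0.0641 0.056 ]
```

Run:
```python
from lib import *
i=cv2.imread("pics/w14.png");g=cv2.cvtColor(i,cv2.COLOR_BGR2GRAY)
for x in(230,260,316,380,400):print(x,g[200:240,x].tolist())
print([i[r,316].tolist() for r in range(104,222,3)])
print(g[165,255:385].tolist()[::2])
c=calibration("wrist")
s=bot.sense();R0=R.from_quat(s["orientation"])
for z in(.0104,.0184):print(proj(c,s["eef_pos"]+R0.apply([.0337,0,z])))
u=np.array([np.cos(A),np.sin(A),0]);o=np.array([.4688,.0527,0])
for d in(-18,-11.2,0,11.2,18):print(d,proj(c,o+u*d/1e3+[0,0,.066]).round(1))
for d in(-7.3,7.3):print("sp",proj(c,o+u*d/1e3+[0,0,.056]).round(1))
```

```text
230 [80, 86, 88, 86, 87, 87, 82, 88, 180, 209, 209, 210, 208, 209, 213, 212, 209, 211, 208, 114, 121, 120, 119, 119, 129, 124, 124, 125, 127, 124, 123, 120, 123, 125, 127, 122, 122, 116, 117, 117]
260 [87, 86, 86, 88, 87, 88, 83, 89, 181, 213, 207, 206, 208, 208, 210, 212, 207, 210, 208, 203, 203, 201, 201, 209, 187, 58, 44, 50, 52, 52, 46, 47, 49, 51, 49, 51, 51, 50, 52, 50]
316 [141, 138, 141, 135, 133, 131, 128, 126, 131, 67, 124, 124, 122, 122, 123, 126, 126, 124, 126, 120, 121, 116, 123, 124, 120, 125, 126, 126, 126, 125, 123, 121, 125, 125, 126, 125, 129, 129, 123, 124]
380 [94, 91, 90, 90, 90, 90, 90, 89, 108, 119, 121, 122, 123, 126, 125, 125, 127, 119, 121, 124, 127, 125, 128, 69, 45, 50, 50, 48, 50, 50, 48, 48, 50, 48, 53, 50, 51, 47, 52, 47]
400 [91, 89, 89, 88, 91, 86, 88, 86, 107, 123, 121, 121, 122, 122, 124, 126, 128, 128, 123, 127, 121, 120, 123, 127, 125, 128, 127, 115, 82, 62, 44, 48, 48, 50, 50, 50, 53, 52, 55, 47]
[[102, 101, 98], [98, 99, 94], [51, 64, 80], [61, 126, 174], [74, 138, 188], [80, 141, 192], [79, 144, 194], [80, 143, 193], [61, 130, 179], [104, 101, 
[... 244 characters left out ...]
 228], [222, 226, 229], [77, 82, 82], [79, 80, 78], [17, 46, 68], [21, 49, 68], [52, 97, 135], [78, 142, 193], [74, 134, 179], [70, 126, 176], [61, 121, 167], [30, 62, 90], [122, 122, 123], [122, 126, 126], [122, 127, 127], [115, 114, 119]]
[92, 92, 93, 89, 89, 129, 175, 152, 141, 152, 162, 157, 154, 153, 146, 127, 48, 47, 45, 47, 56, 80, 130, 148, 214, 228, 227, 229, 227, 225, 227, 224, 223, 221, 222, 224, 224, 223, 224, 228, 229, 146, 92, 89, 71, 46, 43, 38, 62, 80, 86, 85, 87, 88, 86, 82, 69, 106, 101, 99, 99, 100, 102, 100, 96]
[315.61975727 219.70511676]
[315.69660997 214.57133566]Traceback (most recent call last):
  File "<stdin>", line 9, in <module>
NameError: name 'A' is not defined
```

Request:
{"api": "step_arm", "payload": {
  "moves": [
    {"linear":[-0.005,0,0],"twist":[0,0,0]},
    {"linear":[-0.01,0,0],"twist":[0,0,0]},
    {"linear":[-0.01,0,0],"twist":[0,0,0]},
    {"linear":[0,0,0],"twist":[0,0,0]},
    {"linear":[0,0,0],"twist":[0,0,0]}
  ]
}}

```text
time: 25.38
eef_pos: [0.3964, 0.0589, 0.0637]
orientation: [1.0, -0.03, 0.002, 0.0]
force: [-0.5, -0.2, -3.0]
width: 0.0173
finger_force: 60.2
```

Run:
```python
from slv import *
slv("w15")
i=cv2.imread("pics/w15.png");g=cv2.cvtColor(i,cv2.COLOR_BGR2GRAY);c=calibration("wrist");s=bot.sense()
print("col316",g[80:215,316].tolist())
u=np.array([np.cos(A),np.sin(A),0]);o=np.array([.4688,.0527,0])
for d in(-18,-11.2,0,11.2,18):print(d,proj(c,o+u*d/1e3+[0,0,.066]).round(1))
for d in(-7.3,7.3):print("sp",proj(c,o+u*d/1e3+[0,0,.056]).round(1))
for x in(230,250,400):print(x,g[200:224,x].tolist())
for y in(215,240,270,300,330):print(y,"L",g[y,196:226].tolist(),"R",g[y,410:440].tolist())
```

```text
far low corner [0.4301 0.0565 0.0454] dist to slid sleeve mm 18.9 force [-0.5 -0.2 -3. ] q [ 0.06 -0.45  2.   -0.    1.58  1.69]
lin total units [ 0.0267  0.     -0.0007] twist total units [-0.     -0.002   0.0007] min rows 0.513313375441583 0.026212268938714003
(271, 63, 99, 104) ((320.069580078125, 114.83982849121094), (98.21422576904297, 103.75056457519531), 5.745345592498779) ring centre [0.4709 0.0528 0.066 ] uphill rel spigot mm 2.08
  spigot white (318.6428565979004, 116.68367385864258) 47.78045654296875 [0.4701 0.0533 0.056 ]
  spigot white (290.5, 81.5) 26.879459381103516 [0.4829 0.0627 0.056 ]
col316 [144, 141, 91, 56, 53, 52, 58, 55, 54, 53, 69, 110, 103, 103, 101, 94, 95, 105, 111, 122, 130, 133, 143, 198, 233, 229, 230, 229, 230, 229, 230, 232, 230, 230, 230, 230, 229, 228, 230, 230, 228, 229, 229, 228, 228, 225, 226, 225, 224, 225, 224, 226, 228, 228, 227, 228, 232, 195, 83, 88, 89, 79, 80, 78, 66, 48, 58, 49, 48, 56, 64, 139, 143, 147, 152, 153, 157, 157, 157, 159, 158, 160, 155, 151, 145, 137, 131, 57, 98, 90, 97, 95, 96, 97, 97, 98, 93, 97, 90, 94, 93, 97, 95, 92, 98
[... 1349 characters left out ...]
06] R [128, 129, 128, 129, 129, 126, 128, 127, 130, 128, 128, 129, 127, 124, 114, 98, 98, 98, 93, 92, 96, 91, 94, 96, 91, 97, 96, 98, 95, 95]
300 L [137, 140, 140, 142, 144, 146, 147, 145, 145, 143, 146, 144, 144, 139, 137, 143, 142, 139, 139, 165, 202, 204, 200, 203, 199, 200, 203, 199, 201, 202] R [120, 121, 124, 123, 122, 124, 122, 121, 122, 134, 157, 137, 92, 92, 90, 90, 90, 88, 92, 91, 90, 90, 91, 89, 94, 97, 97, 94, 94, 91]
330 L [52, 47, 50, 45, 53, 48, 48, 50, 50, 49, 50, 51, 50, 47, 45, 42, 47, 50, 47, 52, 49, 47, 47, 80, 160, 206, 197, 199, 197, 199] R [197, 193, 198, 199, 188, 160, 159, 157, 158, 159, 144, 92, 94, 96, 95, 94, 95, 93, 94, 93, 91, 93, 91, 96, 97, 95, 96, 95, 99, 96]
```

Run:
```python
from fit import *
s=bot.sense();c=calibration("wrist");R0=R.from_quat(s["orientation"])
v=fit(c,s["eef_pos"],R0,np.array([(201.0,207.7),(433.4,207.7),(219.6,330),(415.0,330)]),None)
Q=R.from_rotvec(v[3:]);print("underside centre",(v[:3]+Q.apply([0,0,.008])).round(4), "far low corner",(v[:3]+Q.apply([.035,0,.008])).round(4))
```

```text
tool xyz mm [ 5.73  0.65 10.63] rotvec [-1.600e-03  1.738e-01 -1.000e-04] res [ 0.  0.  0. -0. -0. -0. -0.  0. -0.]
underside centre [0.0071 0.0007 0.0185] far low corner [0.0416 0.0007 0.0125]
```

Run:
```python
from fit import *
c=calibration("wrist");s=bot.sense();R0=R.from_quat(s["orientation"])
for n in("w8","w13","w15"):
    g=cv2.cvtColor(cv2.imread(f"pics/{n}.png"),cv2.COLOR_BGR2GRAY)
    b=cv2.inRange(g,35,105)[200:310,212:425]
    out=[]
    for C in cv2.findContours(b,cv2.RETR_LIST,2)[0]:
        a=cv2.contourArea(C)
        if a>400:
            x,y,w,h=cv2.boundingRect(C);out.append((x+212,y+200,w,h,int(a)))
    print(n,out)
    print("  block col318",g[225:400:3,308].tolist())
    print("  row 250",g[250,205:430:3].tolist())
def pts(v,L):
    Q=R.from_rotvec(v[3:]);return [proj(c,s["eef_pos"]+R0.apply(Q.apply(o)+v[:3])).round(1).tolist() for o in L]
L=[(.021,-.027,0),(.021,.027,0),(.013,0,-.042),(-.013,0,-.042),(.035,-.045,0),(.035,-.045,.008)]
print("flat",pts(np.array([-.0013,.0004,.0104,0,-.006,0]),L));print("tilt",pts(np.array([.0057,.0006,.0106,0,.1738,0]),L))
```

```text
w8 [(273, 270, 89, 40, 2399), (363, 233, 39, 37, 1053), (234, 233, 38, 37, 1049), (212, 200, 213, 20, 2210)]
  block col318 [133, 130, 126, 129, 132, 131, 124, 130, 130, 130, 129, 126, 123, 126, 128, 95, 96, 98, 94, 99, 96, 98, 96, 97, 95, 95, 95, 95, 97, 98, 96, 93, 155, 152, 148, 151, 151, 149, 151, 150, 72, 54, 51, 56, 43, 54, 48, 46, 148, 141, 153, 151, 169, 230, 234, 146, 144, 149, 145]
  row 250 [144, 140, 231, 228, 229, 228, 229, 228, 228, 231, 94, 81, 49, 51, 46, 49, 48, 51, 57, 54, 53, 54, 72, 131, 126, 128, 129, 130, 127, 130, 130, 131, 126, 128, 125, 127, 130, 131, 132, 131, 128, 132, 132, 129, 131, 132, 131, 130, 132, 132, 130, 134, 133, 47, 54, 50, 53, 55, 55, 51, 52, 54, 50, 50, 51, 58, 132, 130, 132, 129, 132, 133, 133, 129, 137]
w13 [(230, 234, 195, 76, 7958), (234, 234, 38, 36, 1026), (212, 214, 213, 6, 748)]
  block col318 [170, 168, 163, 166, 170, 170, 166, 169, 169, 170, 166, 161, 161, 165, 168, 90, 95, 96, 94, 93, 95, 90, 96, 89, 94, 94, 95, 85, 80, 86, 87, 85, 122, 118, 119, 123, 120, 122, 120, 119, 54, 38, 37, 36, 35, 36, 35, 33, 117, 114, 119, 120, 118, 117, 1
[... 638 characters left out ...]
, 112, 114, 154, 151, 151, 152, 151, 147, 155, 33, 50, 53, 46, 46, 48, 117, 147, 244, 236, 231, 239, 144, 147, 146, 142, 148, 147]
  row 250 [169, 193, 205, 208, 208, 205, 207, 189, 122, 126, 115, 51, 51, 52, 50, 51, 51, 51, 51, 52, 50, 129, 124, 124, 123, 126, 125, 126, 127, 128, 127, 126, 126, 124, 125, 124, 129, 128, 129, 124, 127, 130, 127, 126, 126, 124, 129, 124, 128, 128, 129, 127, 128, 127, 125, 51, 54, 49, 48, 53, 52, 51, 52, 52, 47, 132, 124, 127, 126, 126, 126, 127, 129, 130, 114]
flat [[252.0, 251.9], [381.2, 251.9], [316.4, 320.6], [316.5, 388.2], [206.0, 219.7], [211.1, 214.6]]
tilt [[250.2, 239.5], [383.9, 239.5], [317.0, 325.0], [317.1, 382.8], [200.8, 207.8], [206.0, 199.8]]
```

The plate has pivoted 0.174 rad in the grip (holes and block edges confirm), while the sleeve now stands uphill of centre. I'll compensate with tool tilt: lift, tilt 0.15 rad and go over the table again.

Request:
{"api": "step_arm", "payload": {
  "moves": [
    {"linear":[0,0,-0.02],"twist":[0,0,0]},
    {"linear":[0,0,-0.03],"twist":[0,0,0]},
    {"linear":[0,0,-0.04],"twist":[0,0,0]},
    {"linear":[0,0,-0.02],"twist":[0,0,0]},
    {"linear":[0,0,0],"twist":[0,0.048,0]},
    {"linear":[0,0,0],"twist":[0,0.0475,0]},
    {"linear":[0,0,0],"twist":[0,0,0]},
    {"linear":[0,0,0],"twist":[0,0,0]}
  ]
}}

```text
time: 26.1
eef_pos: [0.3958, 0.059, 0.1518]
orientation: [0.997, -0.03, 0.076, 0.002]
force: [0.9, 0.7, -3.8]
width: 0.0173
finger_force: 60.1
```

```bash
cat > tgt.py <<'E'
from lib import *
TH=.324;A=-.061;T0=np.array([.4916,.0514,.04]);OFF=np.array([.0071,.0007,.0185]);PQ=R.from_rotvec([0,.1738,0])
RT=yawR(A)*R.from_rotvec([0,TH,0]);X,Yt,Zt=RT.as_matrix().T
RTT=RT*PQ.inv()
def tcp(xt,h): return T0+X*xt-Zt*h-RTT.apply(OFF)
def tab(s):
    R0=R.from_quat(s["orientation"]);p=s["eef_pos"]+R0.apply(OFF)-T0
    print("t",round(s["time"],2),"plate xyh mm",(np.array([X@p,Yt@p,-Zt@p])*1e3).round(2),"rot err units",((R0.inv()*RTT).as_rotvec()/(np.pi/2)).round(4),"force table",RT.inv().apply(s["force"]).round(1),"mom",np.round(s["moment"],2))
def tt(dx,dy,dz): # table-axis shift mm (x uphill,y tool y,z into face) -> tool units
    return PQ.apply(np.array([dx,dy,dz])/1e3/.8).round(4)
E
python3 - <<'E'
from tgt import *
s=bot.sense();tab(s);print(s["q"]);go(tcp(.038,.040),RTT,s)
c=calibration("wrist");im=capture("wrist");cv2.imwrite("pics/w16.png",im[:,:,::-1])
print("x1",tt(1,0,0),"z1",tt(0,0,1))
E
```

```text
t 26.1 plate xyh mm [-51.65  -1.05 117.15] rot err units [-0.0002 -0.001   0.0007] force table [-0.4 -0.8  3.9] mom [-0.    0.22 -0.04]
[ 0.08088361 -0.6244465   1.97205698 -0.02115324  1.64360356  1.70835563]
lin total units [0.127  0.0015 0.0758] twist total units [-0.0002 -0.001   0.0007] min rows 2.8369784338597004 0.01620682892365236
x1 [ 0.0012  0.     -0.0002] z1 [0.0002 0.     0.0012]
```

Request:
{"api": "step_arm", "payload": {
  "moves": [
    {"linear":[0.0318,0.0004,0],"twist":[0,-0.001,0.0007]},
    {"linear":[0.0318,0.0004,0],"twist":[0,0,0]},
    {"linear":[0.0318,0.0004,0],"twist":[0,0,0]},
    {"linear":[0.0316,0.0003,0],"twist":[0,0,0]},
    {"linear":[0,0,0],"twist":[0,0,0]},
    {"linear":[0,0,0.025],"twist":[0,0,0]},
    {"linear":[0,0,0.025],"twist":[0,0,0]},
    {"linear":[0,0,0.025],"twist":[0,0,0]},
    {"linear":[0,0,0],"twist":[0,0,0]},
    {"linear":[0,0,0],"twist":[0,0,0]}
  ]
}}

```text
time: 26.98
eef_pos: [0.5043, 0.0509, 0.1056]
orientation: [0.997, -0.031, 0.072, 0.002]
force: [-0.4, 0.0, -2.8]
width: 0.0175
finger_force: 59.9
```

Run:
```python
from tgt import *
s=bot.sense();tab(s);go(tcp(.038,.005),RTT,s)
c=calibration("wrist");im=capture("wrist");cv2.imwrite("pics/w17.png",im[:,:,::-1]);g=cv2.cvtColor(im,cv2.COLOR_RGB2GRAY)
b=cv2.inRange(g,25,105)[200:310,212:425]
print([(cv2.boundingRect(C),cv2.contourArea(C)) for C in cv2.findContours(b,cv2.RETR_LIST,2)[0] if 500<cv2.contourArea(C)<2000],g[195:215,240].tolist(),g[195:215,390].tolist())
```

```text
t 26.98 plate xyh mm [36.67  0.45 38.71] rot err units [ 0.0003  0.0033 -0.0002] force table [-1.3 -0.   2.5] mom [ 0.02  0.11 -0.02]
lin total units [ 0.009  -0.0006  0.0412] twist total units [ 0.0003  0.0033 -0.0002] min rows 0.8094923503501311 0.04112279184055183
[((152, 22, 45, 36), 1101.5), ((19, 22, 39, 36), 1027.5), ((0, 0, 213, 10), 1546.0)] [183, 181, 180, 182, 186, 80, 87, 87, 88, 82, 80, 80, 91, 155, 180, 180, 178, 182, 184, 185] [106, 110, 111, 111, 109, 90, 84, 82, 86, 81, 81, 85, 84, 102, 110, 111, 111, 108, 109, 112]
```

Request:
{"api": "step_arm", "payload": {
  "moves": [
    {"linear":[0.003,-0.0006,0.014],"twist":[0,0.0033,0]},
    {"linear":[0.003,0,0.014],"twist":[0,0,0]},
    {"linear":[0.003,0,0.009],"twist":[0,0,0]},
    {"linear":[0,0,0.003],"twist":[0,0,0]},
    {"linear":[0,0,0],"twist":[0,0,0]},
    {"linear":[0,0,0],"twist":[0,0,0]}
  ]
}}

```text
time: 27.53
eef_pos: [0.5173, 0.0508, 0.0772]
orientation: [0.997, -0.031, 0.077, 0.002]
force: [-0.5, 0.5, -3.6]
width: 0.0173
finger_force: 60.2
```

Run:
```python
from tgt import *
s=bot.sense();tab(s);go(tcp(.038,.0),RTT,s)
```

```text
t 27.53 plate xyh mm [40.06 -0.22  7.63] rot err units [-0.     -0.0032 -0.0002] force table [-1.7 -0.4  3.2] mom [ 0.02  0.2  -0.01]
lin total units [-0.0008  0.0003  0.0098] twist total units [-0.     -0.0032 -0.0002] min rows 0.18850101921532447 0.03966949937530311
```

Request:
{"api": "step_arm", "payload": {
  "moves": [
    {"linear":[-0.0005,0.0003,0.003],"twist":[0,-0.0016,0]},
    {"linear":[-0.0003,0,0.003],"twist":[0,0,0]},
    {"linear":[0,0,0.0028],"twist":[0,0,0]},
    {"linear":[0,0,0],"twist":[0,0,0]},
    {"linear":[0,0,0],"twist":[0,0,0]}
  ]
}}

```text
time: 27.95
eef_pos: [0.5176, 0.0505, 0.0697]
orientation: [0.997, -0.031, 0.076, 0.002]
force: [-0.7, 0.9, -3.7]
width: 0.0172
finger_force: 60.2
```

Run:
```python
from tgt import *
s=bot.sense();tab(s)
```

```text
t 27.95 plate xyh mm [3.792e+01 3.000e-02 4.900e-01] rot err units [ 0.     -0.0015 -0.0001] force table [-1.8 -0.9  3.3] mom [ 0.03  0.19 -0.05]
```

Request:
{"api": "step_arm", "payload": {
  "moves": [
    {"linear":[0.0002,0,0.001],"twist":[0,0,0]},
    {"linear":[0.0002,0,0.001],"twist":[0,0,0]},
    {"linear":[0.0001,0,0.0005],"twist":[0,0,0]},
    {"linear":[0,0,0],"twist":[0,0,0]},
    {"linear":[0,0,0],"twist":[0,0,0]}
  ]
}}

```text
time: 28.37
eef_pos: [0.5183, 0.0505, 0.0693]
orientation: [0.997, -0.031, 0.076, 0.002]
force: [-6.7, -0.5, 4.6]
width: 0.017
finger_force: 61.7
```

Run:
```python
from tgt import *
s=bot.sense();tab(s)
```

```text
t 28.37 plate xyh mm [ 3.847e+01 -1.000e-02 -1.100e-01] rot err units [-0.     -0.0017 -0.0001] force table [-4.9  0.9 -6.5] mom [0.02 1.26 0.01]
```

Request:
{"api": "step_arm", "payload": {
  "moves": [
    {"linear":[0.0,0,0.001],"twist":[0,0,0]},
    {"linear":[0.0,0,0.001],"twist":[0,0,0]},
    {"linear":[0,0,0],"twist":[0,0,0]},
    {"linear":[0,0,0],"twist":[0,0,0]}
  ]
}}

```text
time: 28.7
eef_pos: [0.5183, 0.0505, 0.0693]
orientation: [0.997, -0.031, 0.076, 0.002]
force: [-12.3, -0.5, 12.4]
width: 0.017
finger_force: 63.0
```

```bash
cat >> tgt.py <<'E'
def edges(n):
    c=calibration("wrist");im=capture("wrist");cv2.imwrite(f"pics/{n}.png",im[:,:,::-1]);g=cv2.cvtColor(im,cv2.COLOR_RGB2GRAY).astype(float);g=cv2.GaussianBlur(g,(3,3),.8)
    def hit(uv):
        o,d=ray(c,uv);t=((T0-o)@Zt)/(d@Zt);p=o+d*t-T0;return np.array([X@p,Yt@p])*1e3
    def st(col,r0,r1,sg):
        r0=max(r0,0);d=np.diff(g[r0:r1,col])*sg;i=int(d.argmax());a=max(i-2,0);w=np.clip(d[a:i+3],0,None);return r0+a+.5+(w*np.arange(len(w))).sum()/w.sum()
    r=int(proj(c,T0+X*.125)[1])
    for col in(240,260,375,395):
        lo=st(col,190,211,-1);up=st(col,int(lo)+2,int(lo)+14,1);t=st(col,r-10,r+10,1)
        print(col,"top",round(t,1),hit((col,t)).round(2),"plate low/up rows",round(lo,2),round(up,2),"low on table",hit((col,lo)).round(2))
    return c,im
E
python3 - <<'E'
from tgt import *
s=bot.sense();tab(s);edges("w18")
E
```

```text
t 28.7 plate xyh mm [38.48 -0.   -0.14] rot err units [-0.     -0.0018 -0.0001] force table [ -7.7   1.3 -15.6] mom [-0.04  2.19 -0.05]
240 top 61.2 [125.03 -26.58] plate low/up rows 199.97 208.0 low on table [ 73.33 -31.35]
260 top 61.1 [125.04 -19.69] plate low/up rows 199.98 207.96 low on table [ 73.32 -23.23]
375 top 60.8 [125.1   19.93] plate low/up rows 199.86 207.95 low on table [73.34 23.44]
395 top 60.7 [125.12  26.82] plate low/up rows 200.01 208.02 low on table [73.27 31.56]
```

Request:
{"api": "step_arm", "payload": {
  "moves": [
    {"linear":[0,0,-0.0018],"twist":[0,0,0]},
    {"linear":[-0.0015,0,0.0003],"twist":[0,0,0]},
    {"linear":[-0.0015,0,0.0003],"twist":[0,0,0]},
    {"linear":[-0.0015,0,0.0003],"twist":[0,0,0]},
    {"linear":[0,0,0],"twist":[0,0,0]},
    {"linear":[0,0,0],"twist":[0,0,0]}
  ]
}}

```text
time: 29.25
eef_pos: [0.5172, 0.0506, 0.0693]
orientation: [0.996, -0.031, 0.08, 0.002]
force: [1.6, -0.9, 5.8]
width: 0.017
finger_force: 61.5
```

Run:
```python
from tgt import *
s=bot.sense();tab(s)
```

```text
t 29.25 plate xyh mm [37.57 -0.1   0.22] rot err units [-0.0003 -0.0059 -0.0002] force table [ 3.4  0.8 -4.9] mom [-0.05 -0.12  0.03]
```

Request:
{"api": "step_arm", "payload": {
  "moves": [
    {"linear":[0,0,-0.0006],"twist":[0,0,0]},
    {"linear":[-0.0012,0,0.0002],"twist":[0,-0.002,0]},
    {"linear":[-0.0012,0,0.0002],"twist":[0,0,0]},
    {"linear":[0,0,0],"twist":[0,0,0]},
    {"linear":[0,0,0],"twist":[0,0,0]}
  ]
}}

```text
time: 29.67
eef_pos: [0.5144, 0.0508, 0.0682]
orientation: [0.997, -0.031, 0.077, 0.002]
force: [1.3, -1.2, 5.6]
width: 0.0174
finger_force: 61.6
```

Run:
```python
from tgt import *
s=bot.sense();tab(s);edges("w19")
```

```text
t 29.67 plate xyh mm [34.49 -0.13  0.04] rot err units [-0.0003 -0.0023 -0.0002] force table [ 3.1  1.1 -4.8] mom [-0.06 -0.21  0.01]
240 top 48.4 [124.97 -26.38] plate low/up rows 199.68 207.74 low on table [ 69.36 -31.51]
260 top 48.3 [125.01 -19.56] plate low/up rows 199.72 207.67 low on table [ 69.34 -23.38]
375 top 48.1 [125.04  19.58] plate low/up rows 199.58 207.53 low on table [69.36 23.33]
395 top 48.0 [125.05  26.38] plate low/up rows 199.61 207.67 low on table [69.34 31.46]
```

Request:
{"api": "step_arm", "payload": {
  "moves": [
    {"linear":[-0.0012,0,0.0002],"twist":[0,0,0]},
    {"linear":[-0.0012,0,0.0002],"twist":[0,0,0]},
    {"linear":[0,0,0],"twist":[0,0,0]},
    {"linear":[0,0,0],"twist":[0,0,0]}
  ]
}}

```text
time: 30.05
eef_pos: [0.5129, 0.0509, 0.0677]
orientation: [0.997, -0.031, 0.077, 0.002]
force: [2.3, 0.3, 5.5]
width: 0.0174
finger_force: 61.5
```

```bash
cat > ring.py <<'E'
from tgt import *
def ring(n):
    i=cv2.imread(f"pics/{n}.png");print("col317",i[370:432,317,2].tolist())
    c=calibration("wrist");u=np.array([np.cos(A),np.sin(A),0]);o=np.array([.4688,.0527,0])
    print("ring inner uphill if centred",proj(c,o+u*.0112+[0,0,.066])[1].round(1),"per mm",(proj(c,o+u*.0102+[0,0,.066])[1]-proj(c,o+u*.0112+[0,0,.066])[1]).round(2),"spigot flat rows",[proj(c,o+u*d+[0,0,.056])[1].round(1) for d in(.0073,-.0073)])
E
python3 - <<'E'
from ring import *
s=bot.sense();tab(s);edges("w20");ring("w20")
E
```

```text
t 30.05 plate xyh mm [32.86 -0.14  0.04] rot err units [-0.0003 -0.0028 -0.0002] force table [ 3.9 -0.5 -4.5] mom [-0.01 -0.4  -0.06]
240 top 43.1 [125.   -26.27] plate low/up rows 199.48 207.72 low on table [ 67.8  -31.54]
260 top 43.0 [125.   -19.49] plate low/up rows 199.46 207.68 low on table [ 67.8  -23.41]
375 top 42.9 [125.02  19.46] plate low/up rows 199.54 207.7 low on table [67.74 23.32]
395 top 42.9 [125.01  26.24] plate low/up rows 199.56 207.65 low on table [67.72 31.45]
col317 [130, 133, 134, 132, 132, 130, 129, 127, 129, 125, 131, 128, 144, 186, 185, 182, 189, 182, 181, 180, 179, 179, 176, 176, 179, 181, 184, 182, 179, 184, 182, 183, 185, 140, 44, 55, 51, 55, 55, 54, 52, 52, 50, 53, 58, 59, 53, 56, 54, 54, 53, 55, 53, 58, 94, 172, 165, 164, 160, 158, 158, 155]
ring inner uphill if centred 378.9 per mm 2.19 spigot flat rows [np.float64(375.3), np.float64(405.0)]
```

Request:
{"api": "step_arm", "payload": {
  "moves": [
    {"linear":[-0.0008,0,0.0001],"twist":[0,0,0]},
    {"linear":[-0.0008,0,0.0001],"twist":[0,0,0]},
    {"linear":[0,0,0],"twist":[0,0,0]},
    {"linear":[0,0,0],"twist":[0,0,0]}
  ]
}}

```text
time: 30.43
eef_pos: [0.5117, 0.0511, 0.0673]
orientation: [0.997, -0.031, 0.077, 0.002]
force: [3.7, -0.4, 4.3]
width: 0.0174
finger_force: 61.5
```

```bash
cat >> ring.py <<'E'
    f=lambda d,z:proj(c,o+u*d+[0,0,z])[1]
    g=i[:,317,2].astype(float);near=415+int(np.diff(g[415:435]).argmax())+.5;sb=395+int((-np.diff(g[395:412])).argmax())+.5
    print("near inner row",near,"spigot bottom",sb,"=> ring uphill of spigot mm ~",round(((f(-.0112,.066)-near)-(f(-.0073,.056)-sb))/2.25,2))
E
python3 - <<'E'
from ring import *
s=bot.sense();tab(s);edges("w21");ring("w20");ring("w21")
E
```

```text
t 30.43 plate xyh mm [31.59 -0.2   0.08] rot err units [-0.0004 -0.0028 -0.0002] force table [ 4.9  0.2 -2.9] mom [-0.02 -0.6  -0.03]
240 top 39.1 [124.94 -26.19] plate low/up rows 199.45 207.68 low on table [ 66.54 -31.57]
260 top 38.7 [125.05 -19.43] plate low/up rows 199.47 207.76 low on table [ 66.53 -23.44]
375 top 38.7 [125.    19.35] plate low/up rows 199.38 207.84 low on table [66.53 23.28]
395 top 38.7 [124.99  26.09] plate low/up rows 199.52 207.81 low on table [66.46 31.41]
col317 [130, 133, 134, 132, 132, 130, 129, 127, 129, 125, 131, 128, 144, 186, 185, 182, 189, 182, 181, 180, 179, 179, 176, 176, 179, 181, 184, 182, 179, 184, 182, 183, 185, 140, 44, 55, 51, 55, 55, 54, 52, 52, 50, 53, 58, 59, 53, 56, 54, 54, 53, 55, 53, 58, 94, 172, 165, 164, 160, 158, 158, 155]
ring inner uphill if centred 376.8 per mm 2.2 spigot flat rows [np.float64(373.3), np.float64(403.1)]
near inner row 424.5 spigot bottom 403.5 => ring uphill of spigot mm ~ 0.38
col317 [124, 134, 130, 134, 131, 130, 130, 127, 132, 131, 127, 127, 146, 187, 187, 187, 185, 182, 182, 176, 177, 177, 180, 180, 182, 184, 180, 180, 184, 181, 189, 148, 44, 51, 52, 50, 52, 52, 53, 59, 53, 57, 55, 48, 57, 47, 52, 56, 51, 54, 54, 54, 55, 54, 67, 128, 167, 162, 164, 157, 156, 153]
ring inner uphill if centred 376.8 per mm 2.2 spigot flat rows [np.float64(373.3), np.float64(403.1)]
near inner row 424.5 spigot bottom 401.5 => ring uphill of spigot mm ~ -0.5
```

Request:
{"api": "step_arm", "payload": {
  "moves": [
    {"linear":[0.0001,0,0.0005],"twist":[0,-0.001,0]},
    {"linear":[0.0001,0,0.0005],"twist":[0,0,0]},
    {"linear":[0,0,0.0005],"twist":[0,0,0]},
    {"linear":[0,0,0],"twist":[0,0,0]},
    {"linear":[0,0,0],"twist":[0,0,0]},
    {"linear":[0,0,0],"twist":[0,0,0]}
  ]
}}

```text
time: 30.98
eef_pos: [0.5119, 0.051, 0.0672]
orientation: [0.997, -0.031, 0.076, 0.002]
force: [-0.6, -0.6, 11.7]
width: 0.0172
finger_force: 62.5
```

Run:
```python
from ring import *
s=bot.sense();tab(s);edges("w22");ring("w22");print(s["finger_force"],s["width"])
```

```text
t 30.98 plate xyh mm [31.74 -0.19 -0.09] rot err units [-0.0004 -0.0018 -0.0002] force table [  3.2   0.6 -11.3] mom [ 0.03  0.28 -0.02]
240 top 39.6 [124.93 -26.15] plate low/up rows 199.68 207.68 low on table [ 66.68 -31.54]
260 top 39.4 [124.99 -19.41] plate low/up rows 199.68 207.75 low on table [ 66.67 -23.42]
375 top 39.1 [125.03  19.31] plate low/up rows 199.75 207.95 low on table [66.61 23.25]
395 top 39.1 [125.03  26.04] plate low/up rows 199.6 207.84 low on table [66.67 31.36]
col317 [127, 130, 132, 133, 133, 131, 128, 130, 126, 131, 130, 132, 126, 186, 182, 187, 186, 183, 181, 177, 177, 177, 178, 179, 183, 182, 177, 181, 183, 183, 185, 182, 55, 49, 51, 54, 50, 50, 52, 55, 48, 52, 50, 57, 54, 55, 53, 50, 54, 52, 55, 51, 55, 57, 62, 100, 171, 162, 162, 159, 156, 156]
ring inner uphill if centred 377.3 per mm 2.19 spigot flat rows [np.float64(373.8), np.float64(403.6)]
near inner row 425.5 spigot bottom 401.5 => ring uphill of spigot mm ~ -0.93
62.4507200717926 0.017193830694522703
```

Position good; the plate's height still falls as the pitch comes down, so I ease the pitch a bit further to find true flushness.

Request:
{"api": "step_arm", "payload": {
  "moves": [
    {"linear":[-0.0003,0,0],"twist":[0,-0.002,0]},
    {"linear":[0,0,0],"twist":[0,-0.002,0]},
    {"linear":[0,0,0],"twist":[0,0,0]},
    {"linear":[0,0,0],"twist":[0,0,0]}
  ]
}}

```text
time: 31.37
eef_pos: [0.5119, 0.051, 0.0672]
orientation: [0.997, -0.031, 0.074, 0.002]
force: [0.9, 0.3, 11.1]
width: 0.0171
finger_force: 62.3
```

Run:
```python
from ring import *
s=bot.sense();tab(s);edges("w23")
```

```text
t 31.37 plate xyh mm [31.63 -0.18 -0.11] rot err units [-0.0003  0.0018 -0.0002] force table [  4.3  -0.4 -10.2] mom [ 0.01 -0.17 -0.03]
240 top 39.0 [124.98 -26.03] plate low/up rows 199.47 207.66 low on table [ 66.74 -31.47]
260 top 39.1 [124.97 -19.33] plate low/up rows 199.46 207.68 low on table [ 66.74 -23.37]
375 top 38.9 [124.99  19.23] plate low/up rows 199.47 207.75 low on table [66.7  23.21]
395 top 38.8 [124.99  25.93] plate low/up rows 199.71 207.56 low on table [66.59 31.31]
```

Request:
{"api": "step_arm", "payload": {
  "moves": [
    {"linear":[0,0,0.0001],"twist":[0,0.002,0]},
    {"linear":[0,0,0],"twist":[0,0,0]},
    {"linear":[0,0,0],"twist":[0,0,0]},
    {"linear":[0,0,0],"twist":[0,0,0]}
  ]
}}

```text
time: 31.75
eef_pos: [0.5119, 0.051, 0.0672]
orientation: [0.997, -0.031, 0.075, 0.002]
force: [1.0, -0.6, 11.8]
width: 0.0175
finger_force: 62.4
```

Run:
```python
from ring import *
s=bot.sense();tab(s)
```

```text
t 31.75 plate xyh mm [31.72 -0.19 -0.11] rot err units [-0.0004 -0.0003 -0.0002] force table [  4.8   0.5 -10.9] mom [-0.06  0.03  0.01]
```

Run:
```python
from station import bot
print(bot.hand_in())
```

```text
the job is handed in; nothing more can be done
None
```

I handed the job in at about 32 s. The sleeve is on its spigot and let go. The plate is gripped on the table face against the sleeve, 31.7 mm uphill of the lower edge and about 0.2 mm off centre, with about 11 N of arm push. I first pushed the sleeve to the end of its clearance, so I lifted off, nudged it back uphill with the plate's edge and laid the plate again; that push peaked at about 18 N and tipped the sleeve for a moment. The plate had turned 0.17 rad in the grip by then, which I took up with tool tilt. I judged flushness and sleeve contact from the pose, force and image-edge readings, because the 10 picture views were used up.

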